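Fill the warming tray and serve the brioche with tongs

ROBOT

A 7-joint arm with a two-finger parallel gripper is mounted at the origin on the work surface. World frame = base frame: x ahead of the robot, y to its left, z up, the work surface at z = 0. Lengths are in m, angles in rad, forces in N, time in s.
With the tool pointing down it reaches from about 0.425 to 0.875 m from the base axis. Payload 4.7 kg.
Tool frame: the origin (TCP) lies midway between the tips of the shut fingers; the grasp point (between the pads) lies 19 mm behind it (ctrl.grip_point_offset is the distance from the TCP to the grasp point, in m); z points along the fingers, y is the line along which they close (so a half turn about z gives the same grasp; the last joint's range is limited). The gripper opens to 87 mm and grips with 3 to 60 N. Pads are 19 mm wide; open, the fingers measure 117 mm over their backs; the gripper's body (75 mm by 190 mm) begins 51 mm behind the grasp point.
Start: joints at [-1.095, 0.321, -0.07, 1.45, 0.023, 1.371, -0.057], TCP at [0.29, 0.582, 0.185] pointing down, gripper open.
Joint ranges: [-2.86, 2.86], [-0.3, 2.09], [-1.38, 1.24], [0.06, 2.45], [-1.56, 4.7], [0.09, 2.05], [-2.69, 2.69]. Speed limits (rad/s): [2.57, 2.57, 3.14, 3.14, 3.14, 3.14, 3.14].

INTERFACE

Orientations are given as a rotation vector (axis times angle).
In Python, from bench import ctrl gives the robot as it stands. The module is installed in compiled form; this text tells all that it offers.
- The arm moves only by the shell command python3 -m handwheel 'ROWS' [OPENING] [FORCE]. ROWS is JSON, a list of rows, each an object of numbers: "x", "y", "z": the shift along the tool's x, y, z in m; "wx", "wy", "wz": the turn, a rotation vector about the tool's x, y, z in degrees. A call has 1 to 10 rows; each row is the pose to reach, as a shift and turn from the pose commanded when the call began, along the tool's axes at that moment; what a row does not reach only later rows make up. A row lasts 1/12 s, in which the tool goes at most 41.7 mm and 7.16 degrees, less where a joint would pass 70% of its speed; a pose out of reach is approached as far as the arm can. A call with a gripper value outside its range is refused whole. OPENING is the finger opening in m, from 0 to 0.087, set as the call begins (- or left out, the last holds). The fingers move at their own pace and stop on an object; FORCE is the grip in N (left out, the last holds). Time passes only in rows, so rows that repeat a pose let the fingers close. It gives the time, the measured TCP pose, the force, the opening and the grip force at its end, in the units of the state.
- ctrl.get_state(): the state, without advancing time (a new reading comes with each control period).
- ctrl.get_image(name): name is "side" or "top"; returns a dict with "image" (400x640x3 uint8, red, green, blue), "K" (3x3 intrinsics, pixels), "world_to_cam" (4x4, takes a point from world to camera coordinates). Camera axes: x right, y down, z forward; pixel columns grow to the right and rows downward; lengths in m; the calibration is good to about 2 mm. A picture is of the moment at which its call begins. There is no depth.
- ctrl.close_job(): hands the job in; it is judged then, once.
The state is a dict: "time": time; "joint_positions": joint angles; "qd": joint speeds; "joint_torque": joint torques, N m; "position": TCP position; "tool_rot": TCP orientation; "ft_force": force on the tool from outside, world axes, zero at the start; "torque": the same for the moment, N m; "grip_width": opening from 0.0 (shut) to 1.0 (fully open); "grip_force": force on a finger pad.
Only numpy, scipy, OpenCV 4.12 (cv2) and the standard library are available. Lean on these libraries where they do the work, as an engineer would, in place of code of your own. Each camera call takes 0.05 s, during which the arm holds its last target. There are 200 camera calls.

TASK

Set the loose roll from the counter into the empty place on the steel warming tray (the bare round of baking paper), so that three pieces stand in a neat row, and let go of it. Then pick up the tongs from their wooden rest, close them on the hot brioche with the knob on top, lift it off the tray and hold it well clear over the mouth of the caquelon, with neither it nor the tongs resting on anything. Finish while still holding it there in the tongs; never touch the brioche with the gripper itself, and leave the other roll and all the other things where they are.

Things in the scene. Friction and masses are not known exactly. Their poses are not given: they have to be found in the camera images.
- loose_roll_center (a point): Centre (half-way up) of the loose plain bread roll, which stands upright on the counter: round, 44 mm in diameter with straight sides from 5 to 27 mm above its underside, 38 mm tall, domed top, about 45 g. z points up; its yaw means nothing.
- empty_place (a point): The empty place in the tray's row: centre of a flat paper disc 58 mm across on the tray's top, 35 mm above the counter. The roll must stand upright on it. x points square across the row (along the tray's short side, away from the robot), y along the row, z up.
- row_roll_center (a point): Centre (half-way up) of the plain roll that already stands in the row on the tray; same shape and size as the loose roll. To be left in place.
- brioche_center (a point): Point on the axis of the brioche, 19 mm above its underside; it stands in the row on the tray. Round, 44 mm in diameter with straight sides from 5 to 27 mm above its underside, fluted, with a ball-shaped knob on top (24 mm across, top 54 mm above the underside); about 50 g. It is hot: only the tongs may touch it. z points up.
- tray: Flat steel warming tray, fixed. Origin under its centre on the counter; 90 mm along x, 260 mm along y, flat top without rim 35 mm above the counter. The row's three places lie at y = -90, 0 and +90 mm on its top, x = 0.
- tongs_grip (a point): Midway between the two black grips of the steel kitchen tongs, half-way up them, 40 mm above the counter at the start. x points along the tongs to the jaws, y to the left arm, z up. The tongs lie flat on their rest, arms open side by side, 20 mm high (10 mm above and below this point), from 124 mm behind it (spring bow) to 124 mm ahead (jaws); 105 g, centre of mass at about this point.
- tongs_jaws (a point): Midway between the cupped jaws of the tongs, half-way up them, 105 mm ahead of tongs_grip along x. A roll centred here is gripped. The jaws, 40 mm long along x and 20 mm high, are 78 mm apart inside at their tips when open (93 mm outside), and come 2 mm closer for each 1 mm that the grips are squeezed.
- tongs_left: Left (+y) arm of the tongs; origin at its hinge in the bow, 110 mm behind tongs_grip. Its black grip is 60 mm long along x, centred beside tongs_grip. The two grips measure 64 mm over their outer faces when open and 44 mm when the jaws close on a 44 mm roll; squeeze them along y. A spring opens them: 5 N on each grip at the start, 10 N when closed on a roll.
- tongs_right: Right (-y) arm of the tongs, the mirror image of the left one and moving with it.
- tongs_rest: Wooden rest of the tongs, fixed: base plate 200 by 100 mm, 8 mm thick, with two crossbars (24 mm along x, 100 mm along y, top 30 mm above the counter) centred 103 mm behind and 60 mm ahead of its origin along x; the tongs' grips hang free between them. Origin below tongs_grip on the counter, x along the tongs.
- caquelon_mouth (a point): Centre of the open mouth of the terracotta caquelon (round pot, fixed), at its rim 85 mm above the counter; mouth 148 mm across inside, 164 mm outside at the widest. A stub handle at the height of 62 mm reaches to 146 mm from the axis along x.
- dome: Glass dome lid standing on the counter, 140 mm across, 116 mm tall; origin under its centre. Leave alone.
- mill: Wooden pepper mill, upright, 54 mm across, 135 mm tall; origin under its centre. Leave alone.
- fork: Fondue fork lying on the counter, 250 mm long along its x, 12 mm thick; origin under its middle. Leave alone.
Not all that is in view belongs to the job. What is shaped like the tongs_rest but purple or turquoise is not meant.

How it is judged:
On the way, in this order (a step that is already met when the one before it is completed fails the run):
1. the loose roll stands upright on the empty place and is let go (horizontal distance between loose_roll_center and empty_place below 0.015 m and height (world z) of loose_roll_center between 0.046 and 0.062 m and angle between loose_roll_center's own z axis and vertical below 0.15 rad and contact force between the fingers and loose_roll below 0.1 N and linear speed of loose_roll below 0.03 m/s), for 0.2 s.
2. the tongs are gripped and lifted off their rest (height (world z) of tongs_grip above 0.052 m and contact force between tongs and tongs_rest below 0.1 N and contact force between the fingers and tongs above 1 N), for 0.2 s.
3. the brioche is gripped between the jaws of the tongs and lifted off the tray (contact force between each of tongs_left, tongs_right and brioche above 0.3 N and contact force between the fingers and tongs above 1 N and height (world z) of brioche_center above 0.075 m and contact force between brioche and tray below 0.1 N), for 0.2 s.
At the end, for the whole second after the job is handed in: Brioche gripped by both jaws (over 0.3 N each), tongs gripped by the fingers, held still within 50 mm of the pot's axis, its centre 40 mm or more above the rim, nothing touching the pot; loose roll upright and let go within 15 mm of the empty place; other roll moved under 15 mm (contact force between each of tongs_left, tongs_right and brioche above 0.3 N and contact force between the fingers and tongs above 1 N and height (world z) of brioche_center above 0.125 m and horizontal distance between brioche_center and caquelon_mouth below 0.05 m and contact force between each of brioche, tongs and caquelon below 0.1 N and linear speed of brioche below 0.03 m/s and horizontal distance between loose_roll_center and empty_place below 0.015 m and height (world z) of loose_roll_center between 0.046 and 0.062 m and angle between loose_roll_center's own z axis and vertical below 0.15 rad and contact force between the fingers and loose_roll below 0.1 N and distance of row_roll_center from where it was at the start of the episode below 0.015 m); the arm keeps its last pose, push and grip.
It fails at once if the gripper or arm touches the hot brioche (contact force between any of the fingers, the arm and brioche above 0.3 N).
It fails at once if the glass dome, the pepper mill or the fondue fork is moved by more than 30 mm (distance of any of dome, mill, fork from where it was at the start of the episode above 0.03 m).
It also fails if it takes over 62 s, if anything falls off the work surface, if the arm or the gripper's body presses on something with over 40 N, if the wrist force passes 120 N, or if a joint passes its speed limit or range.

## Working session

There is one attempt and no reset: what is moved stays moved. The work goes in short steps, Python scripts to look and compute and a shell command to move; the robot and the scene stay as the last step left them, time stands still between calls to the robot, and variables do not carry over. Pictures are saved under pics/ and viewed, at most 10 in all, crops included, and the job is handed in when it is done.

```bash
mkdir -p pics; cat > h.py <<'E'
import numpy as np,cv2
from bench import ctrl
def shot(n,tag):
    d=ctrl.get_image(n); cv2.imwrite(f'pics/{tag}.png',d['image'][:,:,::-1]); np.savez(f'pics/{tag}.npz',K=d['K'],T=d['world_to_cam'],im=d['image']); return d
def ray(d,uv,z):
    K,T=d['K'],d['T'] if 'T' in d else d['world_to_cam']
    R,t=T[:3,:3],T[:3,3]; c=-R.T@t
    r=R.T@np.linalg.inv(K)@np.array([uv[0],uv[1],1.]); return c+r*(z-c[2])/r[2]
def proj(d,p):
    K,T=d['K'],d['T'] if 'T' in d else d['world_to_cam']
    q=K@(T[:3,:3]@np.array(p)+T[:3,3]); return q[:2]/q[2]
E
python3 - <<'E'
from h import *
for n in('side','top'):
    d=shot(n,n+'0'); T=d['world_to_cam']; print(n,-T[:3,:3].T@T[:3,3],d['K'][0,0])
print(ctrl.get_state())
E
```

```text
side [0.30720064 0.58572015 0.8909981 ] 365.766179362461
top [ 0.16956182 -0.06015686  1.87923654] 511.33954731911666
{'time': 0.1, 'joint_positions': array([-1.09490339,  0.32175238, -0.07005196,  1.45152775,  0.02259996,
        1.3707777 , -0.05689239]), 'qd': array([-2.45297293e-05, -2.77832248e-03, -4.07629831e-04, -2.68398857e-03,
       -2.41084386e-04, -1.13765628e-03, -8.38928027e-04]), 'joint_torque': array([ 3.06933807e-04, -4.92572200e+01, -4.05309917e-01, -3.13400030e+01,
       -6.40491676e-02,  3.95509042e-02,  6.92198205e-05]), 'position': array([0.28943452, 0.5814014 , 0.18408107]), 'tool_rot': array([-7.18883068e-01, -3.05794256e+00,  2.59894996e-03]), 'ft_force': array([-0.24681118,  0.14830333,  0.23703057]), 'torque': array([ 0.03853613, -0.02456159,  0.05202276]), 'grip_force': 0.0, 'grip_width': 1.0012799951101654}
```

View pics/top0.png

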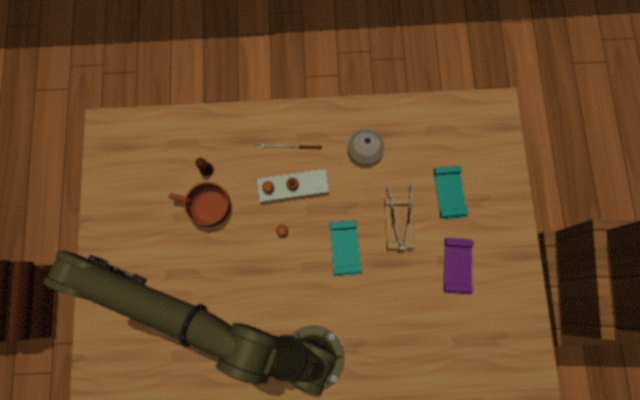

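View pics/side0.png

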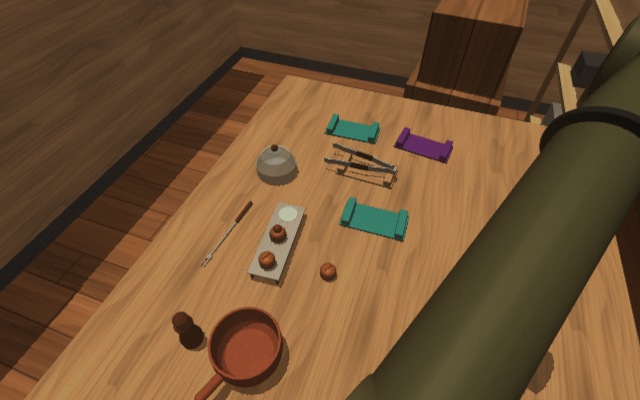

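Top view: the tray is at (293,186), with the row roll at (268,187), the brioche (darker, knob) at (292,184) and the paper round near (316,182). The loose roll is at (282,230) and the pot at (208,205). There are three rest-like things: turquoise at (450,192) and (345,248), and purple at (458,265). The wooden rest under the tongs at (400,220) is the one meant, because it is uncoloured wood and carries the tongs. I'll confirm it in a crop.

```bash
python3 - <<'E'
from h import *
t=np.load('pics/top0.npz');s=np.load('pics/side0.npz')
for p in([0,0,0],[.5,0,0],[.5,.3,0],[.7,-.2,0]): print(p,proj(t,p),proj(s,p))
a=cv2.resize(t['im'][165:260,245:425],None,fx=4.4,fy=4.4,interpolation=cv2.INTER_CUBIC)
b=cv2.resize(s['im'][130:290,240:410],None,fx=3.5,fy=3.5,interpolation=cv2.INTER_CUBIC)
a=cv2.resize(t['im'][160:260,245:425],(792,440),interpolation=cv2.INTER_CUBIC)
cv2.imwrite('pics/ct.png',a[:,:,::-1]);cv2.imwrite('pics/cs.png',b[:,:,::-1])
E
```

```text
[0, 0, 0] [312.12300187 357.23310681] [501.47288124 298.37577997]
[0.5, 0, 0] [305.86246194 217.08738363] [322.4546696  243.90905906]
[0.5, 0.3, 0] [225.34862886 221.27465966] [281.12174811 340.17087252]
[0.7, -0.2, 0] [355.92700842 162.72568677] [286.70832896 181.38575724]
```

View pics/ct.png

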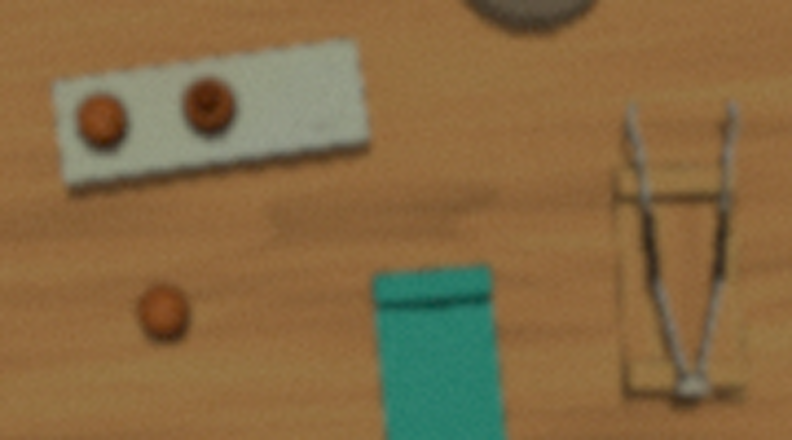

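View pics/cs.png

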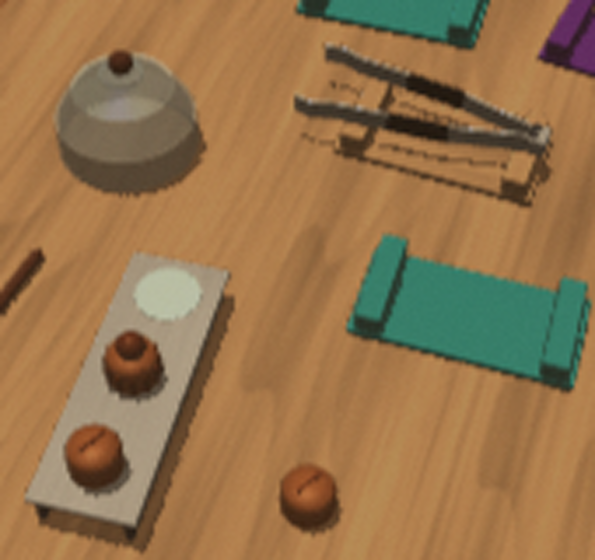

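The crops confirm it. The wooden rest with the tongs is at top pixel (400,220), with black grips at side-crop (418,128) and (435,90). The pale paper round at side-crop (168,293) is the empty end of the row, and the brioche with its knob is the middle piece. Next I'll measure positions.

```bash
cat > meas.py <<'E'
from h import *
def blobs(mask,amin):
    n,l,st,c=cv2.connectedComponentsWithStats(mask.astype(np.uint8)); return [(c[i],st[i,4],st[i,:4]) for i in range(1,n) if st[i,4]>=amin],l
def masks(im):
    h=cv2.cvtColor(cv2.GaussianBlur(im,(3,3),0),cv2.COLOR_RGB2HSV).astype(int); return h[...,0],h[...,1],h[...,2]
E
python3 - <<'E'
from meas import *
t=np.load('pics/top0.npz');s=np.load('pics/side0.npz')
for n,d in(('top',t),('side',s)):
    H,S,V=masks(d['im'])
    print(n,'orange')
    m=(((H<10)|(H>172))&(S>150)&(V>40)); m[:,480:]=0
    for c,a,b in blobs(m,12)[0]:
        print(c.round(1),a,b, ray(d,c,.025)[:2].round(3),ray(d,c,.056)[:2].round(3))
    m=(S<75)&(V>90); 
    print('grey')
    B,l=blobs(m,60)
    for i,(c,a,b) in enumerate(B):print(c.round(1),a,b,ray(d,c,.035)[:2].round(3))
    print('black')
    m=(V<45); x0,x1,y0,y1=((380,420,195,240) if n=='top' else (325,400,145,190))
    mm=np.zeros_like(m); mm[y0:y1,x0:x1]=m[y0:y1,x0:x1]
    for c,a,b in blobs(mm,4)[0]:print(c.round(1),a,b,ray(d,c,.045)[:2].round(3))
for n,d,p in(('top',t,None),('side',s,None)):
    pass
print([s['im'][y,x] for x,y in((288,213),(272,225),(327,271),(245,345))],[t['im'][y,x] for x,y in((282,230),(316,182),(310,185),(205,205))])
E
```

```text
top orange
[202.9 164.3] 14 [201 163   5   4] [0.717 0.377] [0.708 0.37 ]
[206.4 204.7] 1383 [171 184  58  42] [0.561 0.365] [0.555 0.358]
[ 24.5 268.2] 18 [ 23 265   4   8] [0.362 1.02 ] [0.359 1.002]
[ 21.8 280.8] 14 [ 19 278   6   7] [0.318 1.027] [0.315 1.009]
[ 21.8 291.3] 13 [ 19 288   6   6] [0.281 1.024] [0.279 1.006]
[ 19.9 306.9] 33 [ 18 301   5  13] [0.226 1.026] [0.225 1.008]
[ 19.3 320.7] 19 [ 17 316   5  10] [0.179 1.025] [0.179 1.007]
[ 17.1 326.5] 12 [ 16 324   3   6] [0.159 1.031] [0.159 1.013]
grey
[366.4 142.6] 542 [352 130  29  26] [ 0.767 -0.242]
[294.8 185. ] 1402 [257 169  72  33] [0.616 0.035]
black
side orange
[243.9 352.2] 3930 [195 308  87  92] [0.564 0.363] [0.555 0.371]
[223.7 327.3] 16 [222 324   5   8] [0.637 0.327] [0.625 0.337]
grey
[556.7 109.9] 90 [553 104   9  14] [-0.176 -0.918]
[274.2 156.2] 373 [260 147  30  18] [ 0.774 -0.267]
[278.6 239.4] 1604 [248 203  57  77] [0.615 0.051]
black
[364.2 155.7] 37 [357 153  15   7] [ 0.478 -0.368]
[358.4 166.1] 38 [351 164  16   5] [ 0.482 -0.311]
[array([185, 190, 163], dtype=uint8), array([165, 148, 124], dtype=uint8), array([180, 109,  61], dtype=uint8), array([151,  74,  46], dtype=uint8)] [array([133,  78,  39], dtype=uint8), array([147, 153, 132], dtype=uint8), array([148, 151, 134], dtype=uint8), array([124,  61,  32], dtype=uint8)]
```

```bash
python3 - <<'E'
from meas import *
t=np.load('pics/top0.npz');s=np.load('pics/side0.npz')
def tri(a,b):
    P=[d['K']@d['T'][:3] for d in(t,s)]
    X=cv2.triangulatePoints(P[0],P[1],np.float64(a).reshape(2,1),np.float64(b).reshape(2,1))[:,0];return (X[:3]/X[3]).round(4)
W={'top':{'loose':(272,220,292,241),'row':(261,179,276,196),'bri':(285,176,300,193)},'side':{'loose':(316,258,340,284),'row':(256,247,278,272),'bri':(266,223,290,246)}}
C={}
for n,d in(('top',t),('side',s)):
    H,S,V=masks(d['im'])
    for k,(x0,y0,x1,y1) in W[n].items():
        m=np.zeros(H.shape,bool); h=(H<11)&(S>140); m[y0:y1,x0:x1]=h[y0:y1,x0:x1]
        B=sorted(blobs(m,5)[0],key=lambda q:-q[1])
        c,a,b=B[0]; bc=b[:2]+(b[2:]-1)/2; C[n,k]=bc; print(n,k,c.round(1),a,b,bc,'hull-c')
    # tray / paper
    m=(S<75)&(V>90); x0,y0,x1,y1=(250,160,335,210) if n=='top' else (240,195,315,290)
    mm=np.zeros(m.shape,np.uint8); mm[y0:y1,x0:x1]=m[y0:y1,x0:x1]
    mm=cv2.morphologyEx(mm,cv2.MORPH_OPEN,np.ones((3,3)))
    cn=max(cv2.findContours(mm,0,2)[0],key=cv2.contourArea); cn=cv2.convexHull(cn)
    g=np.float32([ray(d,p,.035)[:2] for p in cn[:,0].astype(float)]); print('tray rect',cv2.minAreaRect(g*1000))
    if n=='side':
        G=d['im'].astype(int); m=(G[...,1]>G[...,0])&(V>140); mm=np.zeros(m.shape,bool); mm[195:235,265:310]=m[195:235,265:310]
        c,a,b=max(blobs(mm,5)[0],key=lambda q:q[1]); print('paper',c,a,b,ray(d,c,.035))
for k in('loose','row','bri'): print(k,tri(C['top',k],C['side',k]),ray(t,C['top',k],.02 if k=='loose' else .055),ray(s,C['side',k],.019 if k=='loose' else .054))
# tongs steel in top: black/grip darkness
sub=t['im'][205:235,385:416].astype(int).sum(2)
for r in range(0,30,3): print(205+r,' '.join(f'{v:3d}' for v in sub[r]))
# pot
H,S,V=masks(s['im'])
for n,d in(('top',t),('side',s)):
    H,S,V=masks(d['im']); m=(((H<10)|(H>172))&(S>150)&(V>40)).astype(np.uint8)
    m=cv2.morphologyEx(m,cv2.MORPH_OPEN,cv2.getStructuringElement(2,(25,25)))
    cn=max(cv2.findContours(m,0,2)[0],key=cv2.contourArea)
    e=cv2.minEnclosingCircle(np.float32([ray(d,p,.085)[:2] for p in cv2.convexHull(cn)[:,0].astype(float)]));print('pot',n,e)
E
```

```text
Traceback (most recent call last):
IndexError: list index out of range
```

```bash
cat > m2.py <<'E'
from meas import *
t=np.load('pics/top0.npz');s=np.load('pics/side0.npz')
def tri(a,b):
    P=[d['K']@d['T'][:3] for d in(t,s)]
    X=cv2.triangulatePoints(P[0],P[1],np.float64(a).reshape(2,1),np.float64(b).reshape(2,1))[:,0];return (X[:3]/X[3]).round(4)
W={'top':{'loose':(272,220,292,241),'row':(261,179,276,196),'bri':(285,176,300,193)},'side':{'loose':(316,258,340,284),'row':(256,247,278,272),'bri':(266,223,290,246)}}
C={}
for n,d in(('top',t),('side',s)):
    H,S,V=masks(d['im'])
    for k,(x0,y0,x1,y1) in W[n].items():
        f=d['im'].astype(int); q=np.clip(f[...,0]*100//np.maximum(f[...,1],1),0,255).astype(np.uint8)[y0:y1,x0:x1]
        q=cv2.GaussianBlur(q,(3,3),0); th,mk=cv2.threshold(np.ascontiguousarray(q),0,1,cv2.THRESH_OTSU)
        B=sorted(blobs(mk,5)[0],key=lambda q:-q[1])
        c,a,b=B[0]; c=c+[x0,y0]; C[n,k]=c; print(n,k,th,c.round(1),a,b)
    m=(S<75)&(V>90); x0,y0,x1,y1=(250,160,335,210) if n=='top' else (240,195,315,290)
    mm=np.zeros(m.shape,np.uint8); mm[y0:y1,x0:x1]=m[y0:y1,x0:x1]
    mm=cv2.morphologyEx(mm,cv2.MORPH_OPEN,np.ones((3,3)))
    cn=max(cv2.findContours(mm,0,2)[0],key=cv2.contourArea); cn=cv2.convexHull(cn)
    g=np.float32([ray(d,p,.035)[:2] for p in cn[:,0].astype(float)]); print('tray rect',cv2.minAreaRect(g*1000))
    if n=='side':
        G=d['im'].astype(int); m=(G[...,1]>G[...,0])&(V>140); mm=np.zeros(m.shape,bool); mm[195:235,265:310]=m[195:235,265:310]
        c,a,b=max(blobs(mm,5)[0],key=lambda q:q[1]); print('paper',c,a,b,ray(d,c,.035))
    m=(((H<10)|(H>172))&(S>150)&(V>40)).astype(np.uint8)
    m=cv2.morphologyEx(m,cv2.MORPH_OPEN,cv2.getStructuringElement(2,(25,25)))
    cn=max(cv2.findContours(m,0,2)[0],key=cv2.contourArea)
    print('pot',n,cv2.minEnclosingCircle(np.float32([ray(d,p,.085)[:2] for p in cv2.convexHull(cn)[:,0].astype(float)])))
for k in('loose','row','bri'): print(k,tri(C['top',k],C['side',k]),ray(t,C['top',k],.02 if k=='loose' else .055),ray(s,C['side',k],.019 if k=='loose' else .054))
sub=t['im'][170:260,380:420].astype(int).sum(2)
for r in(22,25,28,32,36,42,46,50,54,58,62,66,70,74,78,82): print(170+r,' '.join(f'{v:3d}' for v in sub[r]))
E
python3 m2.py
```

```text
top loose 157.0 [281.8 230.5] 107 [ 5  5 11 12]
top row 139.0 [267.7 187. ] 90 [ 2  3 10 11]
top bri 146.0 [292.3 183.7] 85 [ 3  3 10 11]
tray rect ((616.927001953125, 43.033485412597656), (91.91970825195312, 258.6997375488281), 5.377301216125488)
pot top ((0.5456928610801697, 0.34489569067955017), 0.07229824364185333)
side loose 158.0 [327.5 271. ] 223 [ 4  5 16 18]
side row 143.0 [266.6 259.7] 231 [ 3  4 16 18]
side bri 141.0 [277.5 233.4] 220 [ 4  2 16 18]
tray rect ((618.1286010742188, 46.782997131347656), (86.09381103515625, 254.93003845214844), 5.285851001739502)
paper [287.60301508 213.5678392 ] 199 [279 207  18  14] [ 0.62826411 -0.04485548  0.035     ]
pot side ((0.5378134250640869, 0.3705744743347168), 0.06939955055713654)
loose [0.4525 0.09   0.0163] [0.45130238 0.08968774 0.02      ] [0.4532946  0.09149829 0.019     ]
row [0.6107 0.1336 0.0518] [0.6093552  0.13317878 0.055     ] [0.61108091 0.1348752  0.054     ]
bri [0.6191 0.0431 0.0501] [0.616947   0.04260854 0.055     ] [0.61955634 0.04561621 0.054     ]
192 306 313 304 302 307 286 246 254 261 293 313 315 305 308 311 
[... 1859 characters left out ...]
 311 316 316 315 314 310 325 327 333 333 329
240 319 318 331 310 321 298 276 284 301 307 309 308 308 309 317 288 244 244 275 321 320 300 281 249 255 313 325 318 314 311 317 319 312 307 305 316 317 316 327 312
244 327 331 312 321 317 296 256 244 282 314 335 330 324 333 327 319 325 303 257 243 266 289 290 277 287 311 321 329 327 331 325 318 321 316 311 318 324 321 319 314
248 319 311 313 316 311 294 233 197 214 244 247 248 254 251 253 245 251 238 231 280 330 356 348 350 333 308 275 231 217 217 221 228 235 249 276 299 306 317 314 319
252 296 295 296 302 299 286 279 271 273 283 281 296 275 281 282 283 266 224 196 195 198 199 209 227 253 272 276 278 275 272 277 274 278 278 295 292 302 300 303 301
```

```bash
cat > plan.py <<'E'
from h import *; import sys
from scipy.spatial.transform import Rotation as Ro
def plan(tx,ty,tz,yline):  # TCP target, azimuth of tool y axis in deg
    s=ctrl.get_state(); R=Ro.from_rotvec(s['tool_rot']); y=np.deg2rad(yline)
    ya=np.array([np.cos(y),np.sin(y),0]); za=np.array([0,0,-1.]); T=Ro.from_matrix(np.c_[np.cross(ya,za),ya,za])
    Y=R.as_matrix()[:,1]
    print('t',round(s['time'],2),'pos',s['position'].round(4),'yaz',np.degrees(np.arctan2(Y[1],Y[0])).round(1),'q7',s['joint_positions'][6].round(2),'grip',s['grip_width'].round(3),s['grip_force'].round(1))
    print('shift mm',(R.inv().apply(np.array([tx,ty,tz])-s['position'])*1000).round(1),'turn',np.degrees((R.inv()*T).as_rotvec()).round(1))
if __name__=='__main__': plan(*map(float,sys.argv[1:]))
E
python3 plan.py .4525 .0905 .06 8
python3 - <<'E'
exec(open('m2.py').read().split("for n,d in(('top'")[0])
L=tri((392.5,217.2),(358.4,166.1));Rr=tri((408.2,217),(364.2,155.7));print(L,Rr,(L+Rr)/2,np.linalg.norm(L-Rr))
g=ray(t,(400.35,217.1),.045);b=ray(t,(401.6,249),.045);print(g,b,np.degrees(np.arctan2(*(g-b)[[1,0]])),np.linalg.norm(g-b))
print('jaws',ray(t,(387.5,189),.045),ray(t,(410,189),.045))
n=L-Rr;print('axis yaw from grips',np.degrees(np.arctan2(n[1],n[0]))-90)
print(ray(t,(208.5,206),.085),'pot top'); print(ray(s,(246,342),.085),'pot side')
E
```

```text
[ 0.4787 -0.3169  0.0384] [ 0.4754 -0.3739  0.0394] [ 0.47705 -0.3454   0.0389 ] 0.05710420299767785
[ 0.47394766 -0.34446823  0.045     ] [ 0.35809766 -0.33918366  0.045     ] -2.611770282811725 0.11597046156863824
jaws [ 0.58095685 -0.30609406  0.045     ] [ 0.5765814  -0.38872539  0.045     ]
axis yaw from grips -3.313425399792777
[0.54358448 0.3434087  0.085     ] pot top
[0.55197953 0.35729613 0.085     ] pot sideTraceback (most recent call last):
  File "plan.py", line 9, in <module>
    if __name__=='__main__': plan(*map(float,sys.argv[1:]))
                             ~~~~^^^^^^^^^^^^^^^^^^^^^^^^^^
  File "plan.py", line 7, in plan
    print('t',round(s['time'],2),'pos',s['position'].round(4),'yaz',np.degrees(np.arctan2(Y[1],Y[0])).round(1),'q7',s['joint_positions'][6].round(2),'grip',s['grip_width'].round(3),s['grip_force'].round(1))
                                                                                                                                                            ^^^^^^^^^^^^^^^^^^^^^
AttributeError: 'float' object has no attribute 'round'
```

```bash
sed -i "s/s\['grip_width'\].round(3),s\['grip_force'\].round(1)/round(float(s['grip_width']),3),round(float(s['grip_force']),1)/" plan.py
python3 plan.py .4525 .0905 .07 8
```

```text
t 0.1 pos [0.2894 0.5814 0.1841] yaz 63.5 q7 -0.06 grip 1.001 0.0
shift mm [-364.7 -366.6  114.7] turn [-0.1  0.1 55.5]
```

```bash
python3 -m handwheel '[{"x":-22,"y":-22,"wz":3},{"x":-0.045,"y":-0.045,"wz":6}]' 2>&1 | tail -3; python3 plan.py .4525 .0905 .07 8
```

```text
invalid input at $[0]: expected keys x, y, z, wx, wy, wz
t 0.1 pos [0.2894 0.5814 0.1841] yaz 63.5 q7 -0.06 grip 1.001 0.0
shift mm [-364.7 -366.6  114.7] turn [-0.1  0.1 55.5]
```

```bash
python3 -m handwheel '[{"x":-0.01,"y":-0.01,"z":0,"wx":0,"wy":0,"wz":2},{"x":-0.03,"y":-0.03,"z":0,"wx":0,"wy":0,"wz":6},{"x":-0.055,"y":-0.055,"z":0,"wx":0,"wy":0,"wz":11},{"x":-0.08,"y":-0.08,"z":0,"wx":0,"wy":0,"wz":16},{"x":-0.105,"y":-0.105,"z":0,"wx":0,"wy":0,"wz":21},{"x":-0.13,"y":-0.13,"z":0,"wx":0,"wy":0,"wz":26},{"x":-0.155,"y":-0.155,"z":0,"wx":0,"wy":0,"wz":31},{"x":-0.18,"y":-0.18,"z":0,"wx":0,"wy":0,"wz":36},{"x":-0.205,"y":-0.205,"z":0,"wx":0,"wy":0,"wz":41},{"x":-0.225,"y":-0.225,"z":0,"wx":0,"wy":0,"wz":46}]' 0.087 25; python3 plan.py .4525 .0905 .07 8
```

```text
time: 0.93
position: [0.3914, 0.2772, 0.1848]
tool_rot: [1.864, 2.528, -0.001]
ft_force: [0.6, -0.2, 0.5]
grip_width: 1.0
grip_force: 0.0
t 0.93 pos [0.3914 0.2772 0.1848] yaz 17.2 q7 -0.38 grip 1.0 0.0
shift mm [-196.3    3.3  114.9] turn [-0.   0.   9.2]
```

```bash
python3 -m handwheel '[{"x":-0.025,"y":0,"z":0,"wx":0,"wy":0,"wz":3},{"x":-0.055,"y":0,"z":0.01,"wx":0,"wy":0,"wz":6},{"x":-0.09,"y":0.001,"z":0.03,"wx":0,"wy":0,"wz":9},{"x":-0.125,"y":0.002,"z":0.05,"wx":0,"wy":0,"wz":9},{"x":-0.155,"y":0.003,"z":0.07,"wx":0,"wy":0,"wz":9},{"x":-0.18,"y":0.003,"z":0.09,"wx":0,"wy":0,"wz":9},{"x":-0.192,"y":0.003,"z":0.105,"wx":0,"wy":0,"wz":9},{"x":-0.192,"y":0.003,"z":0.115,"wx":0,"wy":0,"wz":9},{"x":-0.192,"y":0.003,"z":0.115,"wx":0,"wy":0,"wz":9}]'; python3 plan.py .4525 .0905 .005 8; python3 - <<'E'
from h import *
shot('side','s1')
E
```

```text
time: 1.68
position: [0.4497, 0.0976, 0.0679]
tool_rot: [-2.049, -2.378, 0.006]
ft_force: [-0.3, 0.2, -0.4]
grip_width: 1.002
grip_force: 0.0
t 1.68 pos [0.4497 0.0976 0.0679] yaz 8.5 q7 -0.12 grip 1.002 0.0
shift mm [-7.4  2.  62.9] turn [-0.2  0.   0.5]
```

View pics/s1.png

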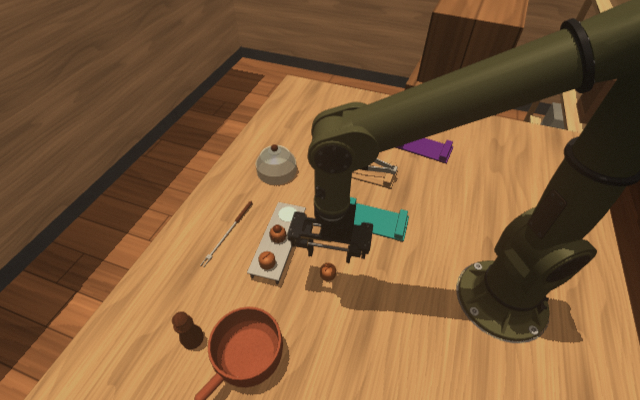

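The gripper is straddling the roll at (327,271), so I'll descend.

```bash
python3 -m handwheel '[{"x":-0.006,"y":0.002,"z":0,"wx":0,"wy":0,"wz":0},{"x":-0.006,"y":0.002,"z":0.02,"wx":0,"wy":0,"wz":0},{"x":-0.006,"y":0.002,"z":0.04,"wx":0,"wy":0,"wz":0},{"x":-0.006,"y":0.002,"z":0.055,"wx":0,"wy":0,"wz":0},{"x":-0.006,"y":0.002,"z":0.061,"wx":0,"wy":0,"wz":0},{"x":-0.006,"y":0.002,"z":0.061,"wx":0,"wy":0,"wz":0}]' ; python3 -m handwheel '[{"x":0,"y":0,"z":0,"wx":0,"wy":0,"wz":0},{"x":0,"y":0,"z":0,"wx":0,"wy":0,"wz":0},{"x":0,"y":0,"z":0,"wx":0,"wy":0,"wz":0},{"x":0,"y":0,"z":0,"wx":0,"wy":0,"wz":0},{"x":0,"y":0,"z":0,"wx":0,"wy":0,"wz":0},{"x":0,"y":0,"z":0,"wx":0,"wy":0,"wz":0},{"x":0,"y":0,"z":0,"wx":0,"wy":0,"wz":0},{"x":0,"y":0,"z":0,"wx":0,"wy":0,"wz":0}]' 0.03 15; python3 plan.py .627 -.0455 .12 5
```

```text
time: 2.23
position: [0.454, 0.0931, 0.0087]
tool_rot: [-2.047, -2.382, 0.002]
ft_force: [0.8, -0.3, 0.7]
grip_width: 1.005
grip_force: 0.0
time: 2.9
position: [0.4545, 0.0925, 0.0091]
tool_rot: [2.05, 2.381, 0.0]
ft_force: [0.7, -0.5, -0.9]
grip_width: 0.474
grip_force: 0.0
t 2.9 pos [0.4545 0.0925 0.0091] yaz 8.5 q7 -0.07 grip 0.474 0.0
shift mm [-162.   150.2 -110.9] turn [ 0.  -0.   3.5]
```

```bash
python3 -m handwheel '[{"x":0,"y":0,"z":0,"wx":0,"wy":0,"wz":0},{"x":0,"y":0,"z":0,"wx":0,"wy":0,"wz":0},{"x":0,"y":0,"z":0,"wx":0,"wy":0,"wz":0}]'; python3 - <<'E'
from h import *
d=shot('side','s2'); cv2.imwrite('pics/s2c.png',cv2.resize(d['image'][180:320,240:420],None,fx=4,fy=4)[:,:,::-1])
E
```

```text
time: 3.15
position: [0.4544, 0.0924, 0.009]
tool_rot: [-2.05, -2.381, -0.0]
ft_force: [-0.3, -0.2, -0.4]
grip_width: 0.356
grip_force: 0.0
```

View pics/s2c.png

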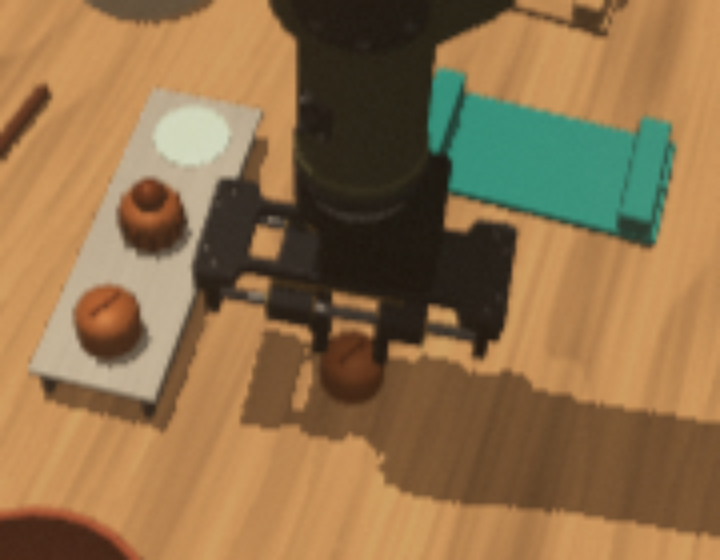

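The fingers have closed past 44 mm without contact, and they appear behind the roll in this view, at crop (320,345) and (380,360). I'll check the TCP projection against the picture.

```bash
python3 - <<'E'
from h import *
d=np.load('pics/s2.npz');T=d['T']
for p in([.4544,.0924,.009],[.4544,.0924,.06],[.4544,.0924,.079],[.4525,.0905,.019],[.47,.094,.009],[.438,.09,.009]):
    print(p,(proj(d,p)-[240,180])*4)
d0=np.load('pics/side0.npz'); print(np.abs(d0['T']-T).max(), -T[:3,:3].T@T[:3,3])
t=np.load('pics/top0.npz');print(t['T'])
E
python3 -c "
from h import *
d=shot('top','t2')"
```

```text
[0.4544, 0.0924, 0.009] [347.76136052 372.35523808]
[0.4544, 0.0924, 0.06] [349.67774813 332.49827769]
[0.4544, 0.0924, 0.079] [350.43097822 316.8326254 ]
[0.4525, 0.0905, 0.019] [351.68360285 363.32239963]
[0.47, 0.094, 0.009] [325.47852674 367.35226504]
[0.438, 0.09, 0.009] [371.63976432 376.76790576]
0.0 [0.30720064 0.58572015 0.8909981 ]
[[-0.05204766 -0.99863813 -0.00359426 -0.04449518]
 [-0.97467267  0.05158182 -0.21760632  0.57730402]
 [ 0.21749537 -0.00782267 -0.97603     1.79684175]
 [ 0.          0.          0.          1.        ]]
```

```bash
python3 - <<'E'
from h import *
a=np.load('pics/s1.npz');b=np.load('pics/s2.npz');c=np.load('pics/t2.npz')
def crop(d,p,k,r=None):
    f=395//k; u=proj(d,p); x0,y0=(u-f/2).astype(int); im=cv2.resize(d['im'][y0:y0+(f*3//4),x0:x0+f],(395,295),interpolation=cv2.INTER_CUBIC).copy()
    q=((u-[x0,y0]+.5)*395/f).astype(int); cv2.circle(im,tuple(map(int,q)),3,(255,0,255),1); return im
A=crop(a,[.4497,.0976,.0679],4);B=crop(b,[.4544,.0924,.009],8);C=crop(c,[.4544,.0924,.009],6)
D=crop(np.load('pics/top0.npz'),[.4525,.0905,.019],6)
cv2.imwrite('pics/cmp.png',np.vstack([np.hstack([A,B]),np.hstack([C,D])])[:,:,::-1])
E
```

```text
(no output)
```

View pics/cmp.png

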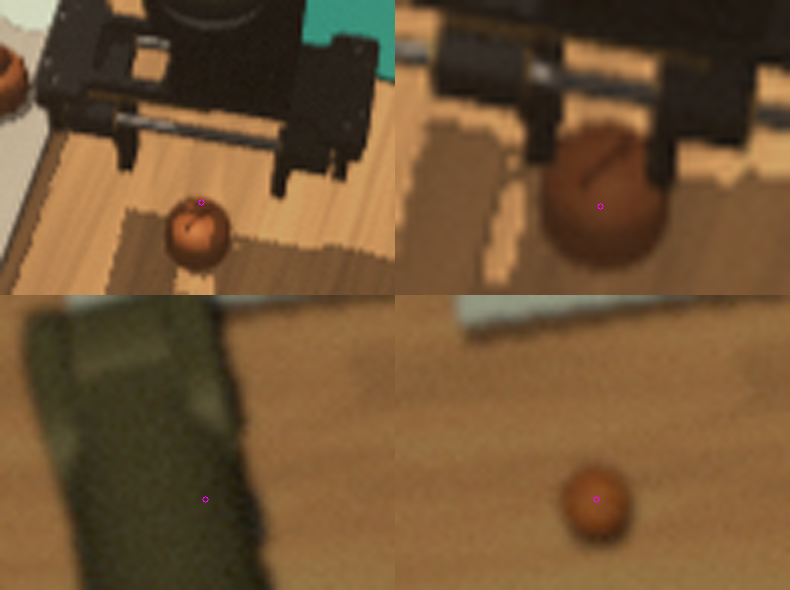

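The visible fingertips sit about 4.5 px above the projected TCP in both poses, and they overlap the roll's dome with no contact. So the real tips are about 20 mm higher than the TCP reading. I'll open and go lower in small steps, watching the force.

```bash
O='{"x":0,"y":0,"z":0,"wx":0,"wy":0,"wz":0}'; python3 -m handwheel '[{"x":0,"y":0,"z":-0.02,"wx":0,"wy":0,"wz":0},{"x":0,"y":0,"z":-0.02,"wx":0,"wy":0,"wz":0},{"x":0,"y":0,"z":-0.02,"wx":0,"wy":0,"wz":0},{"x":0,"y":0,"z":-0.02,"wx":0,"wy":0,"wz":0},{"x":0,"y":0,"z":-0.02,"wx":0,"wy":0,"wz":0},{"x":0,"y":0,"z":-0.02,"wx":0,"wy":0,"wz":0},{"x":0,"y":0,"z":-0.02,"wx":0,"wy":0,"wz":0},{"x":0,"y":0,"z":-0.02,"wx":0,"wy":0,"wz":0}]' 0.087; python3 -m handwheel '[{"x":0,"y":0,"z":0.01,"wx":0,"wy":0,"wz":0},{"x":0,"y":0,"z":0.02,"wx":0,"wy":0,"wz":0},{"x":0,"y":0,"z":0.024,"wx":0,"wy":0,"wz":0},{"x":0,"y":0,"z":0.028,"wx":0,"wy":0,"wz":0},{"x":0,"y":0,"z":0.028,"wx":0,"wy":0,"wz":0}]'
```

```text
time: 3.92
position: [0.4542, 0.0923, 0.0287]
tool_rot: [-2.05, -2.381, 0.001]
ft_force: [-1.0, 0.3, -0.0]
grip_width: 0.87
grip_force: 0.0
time: 4.33
position: [0.4534, 0.0921, -0.0003]
tool_rot: [-2.049, -2.38, 0.003]
ft_force: [0.1, 0.7, 0.6]
grip_width: 1.0
grip_force: 0.0
```

```bash
python3 -m handwheel '[{"x":0,"y":0,"z":0.003,"wx":0,"wy":0,"wz":0},{"x":0,"y":0,"z":0.006,"wx":0,"wy":0,"wz":0},{"x":0,"y":0,"z":0.008,"wx":0,"wy":0,"wz":0},{"x":0,"y":0,"z":0.008,"wx":0,"wy":0,"wz":0}]';  python3 - <<'E'
from h import *
d=shot('side','s3'); cv2.imwrite('pics/s3c.png',cv2.resize(d['image'][215:305,265:385],None,fx=6,fy=6,interpolation=cv2.INTER_CUBIC)[:,:,::-1])
print((proj(d,ctrl.get_state()['position'])-[265,215])*6)
E
```

```text
time: 4.67
position: [0.4542, 0.0924, -0.0073]
tool_rot: [-2.05, -2.381, 0.001]
ft_force: [0.1, 0.7, -0.6]
grip_width: 0.998
grip_force: 0.0
[370.85504197 366.46898985]
```

View pics/s3c.png

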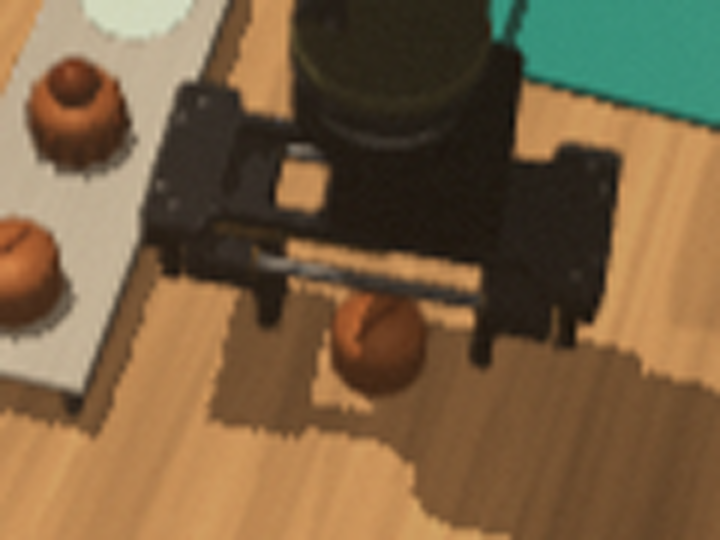

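There's still no contact at a reading of −7 mm, so the reading is low by about 18 mm (tips at (268,325) and (482,365)). The roll at (378,345) is laterally between them. I'll feel for the counter.

```bash
python3 -m handwheel '[{"x":0,"y":0,"z":0.003,"wx":0,"wy":0,"wz":0},{"x":0,"y":0,"z":0.005,"wx":0,"wy":0,"wz":0},{"x":0,"y":0,"z":0.005,"wx":0,"wy":0,"wz":0}]'; python3 -m handwheel '[{"x":0,"y":0,"z":0.002,"wx":0,"wy":0,"wz":0},{"x":0,"y":0,"z":0.003,"wx":0,"wy":0,"wz":0},{"x":0,"y":0,"z":0.003,"wx":0,"wy":0,"wz":0}]'
```

```text
time: 4.97
position: [0.4541, 0.0924, -0.0123]
tool_rot: [-2.05, -2.381, 0.001]
ft_force: [-0.1, -0.2, 0.2]
grip_width: 0.999
grip_force: 0.0
time: 5.22
position: [0.4543, 0.0924, -0.0152]
tool_rot: [-2.05, -2.381, 0.0]
ft_force: [0.6, 0.0, 0.4]
grip_width: 0.998
grip_force: 0.0
```

```bash
python3 -m handwheel '[{"x":0,"y":0,"z":0.002,"wx":0,"wy":0,"wz":0},{"x":0,"y":0,"z":0.002,"wx":0,"wy":0,"wz":0}]'|grep -E "posi|ft"; python3 -m handwheel '[{"x":0,"y":0,"z":0.002,"wx":0,"wy":0,"wz":0},{"x":0,"y":0,"z":0.002,"wx":0,"wy":0,"wz":0}]'|grep -E "posi|ft"
```

```text
position: [0.4543, 0.0924, -0.0172]
ft_force: [0.3, 0.8, 0.5]
position: [0.4543, 0.0924, -0.0192]
ft_force: [-0.4, 0.3, 0.5]
```

```bash
python3 -m handwheel '[{"x":0,"y":0,"z":0,"wx":0,"wy":0,"wz":0},{"x":0,"y":0,"z":0,"wx":0,"wy":0,"wz":0},{"x":0,"y":0,"z":0,"wx":0,"wy":0,"wz":0},{"x":0,"y":0,"z":0,"wx":0,"wy":0,"wz":0},{"x":0,"y":0,"z":0,"wx":0,"wy":0,"wz":0},{"x":0,"y":0,"z":0,"wx":0,"wy":0,"wz":0},{"x":0,"y":0,"z":0,"wx":0,"wy":0,"wz":0},{"x":0,"y":0,"z":0,"wx":0,"wy":0,"wz":0}]' 0.03 15; python3 -c "
from bench import ctrl;print(ctrl.grip_point_offset)"
```

```text
time: 6.22
position: [0.4544, 0.0924, -0.0189]
tool_rot: [-2.05, -2.381, -0.0]
ft_force: [0.1, -0.5, -0.7]
grip_width: 0.495
grip_force: 15.0
0.0187
```

Gripped at 43 mm with 15 N. The reading offset is about −20 mm in z and +2 mm in x and y. I'll lift and carry it high to the paper round, at reading (0.629, −0.0435).

```bash
python3 -m handwheel '[{"x":0,"y":0,"z":-0.02,"wx":0,"wy":0,"wz":0},{"x":0,"y":0,"z":-0.05,"wx":0,"wy":0,"wz":0},{"x":0,"y":0,"z":-0.085,"wx":0,"wy":0,"wz":0},{"x":-0.02,"y":0.02,"z":-0.11,"wx":0,"wy":0,"wz":0},{"x":-0.045,"y":0.043,"z":-0.12,"wx":0,"wy":0,"wz":0},{"x":-0.07,"y":0.067,"z":-0.12,"wx":0,"wy":0,"wz":0},{"x":-0.095,"y":0.091,"z":-0.12,"wx":0,"wy":0,"wz":0},{"x":-0.12,"y":0.115,"z":-0.12,"wx":0,"wy":0,"wz":0},{"x":-0.145,"y":0.139,"z":-0.12,"wx":0,"wy":0,"wz":0},{"x":-0.16,"y":0.153,"z":-0.12,"wx":0,"wy":0,"wz":0}]'; python3 plan.py .629 -.0435 .018 8.5;python3 -m handwheel '[{"x":0,"y":0,"z":0,"wx":0,"wy":0,"wz":0},{"x":0,"y":0,"z":0.02,"wx":0,"wy":0,"wz":0},{"x":0,"y":0,"z":0.03,"wx":0,"wy":0,"wz":0},{"x":0,"y":0,"z":0.03,"wx":0,"wy":0,"wz":0},{"x":0,"y":0,"z":0.03,"wx":0,"wy":0,"wz":0}]'; python3 plan.py .629 -.0435 .018 8.5
```

```text
time: 7.05
position: [0.6317, -0.0462, 0.1008]
tool_rot: [2.051, 2.377, -0.001]
ft_force: [0.1, 0.4, -0.7]
grip_width: 0.496
grip_force: 15.0
t 7.05 pos [ 0.6317 -0.0462  0.1008] yaz 8.4 q7 0.32 grip 0.496 15.0
shift mm [ 3.2 -2.3 82.8] turn [ 0.   0.1 -0.1]
time: 7.47
position: [0.6282, -0.0422, 0.0702]
tool_rot: [-2.047, -2.38, 0.002]
ft_force: [-0.3, 0.3, 0.2]
grip_width: 0.49
grip_force: 15.0
t 7.47 pos [ 0.6282 -0.0422  0.0702] yaz 8.6 q7 0.33 grip 0.49 15.0
shift mm [-1.5  0.7 52.2] turn [-0.1 -0.   0.1]
```

```bash
python3 - <<'E'
from meas import *
d=shot('side','s4');f=d['image'].astype(int)
H,S,V=masks(d['image']); e=proj(d,[.627,-.0455,.108]);print('expected',e)
q=(f[...,0]*100//np.maximum(f[...,1],1)>148)&(f[...,0]>60)
for c,a,b in blobs(q,25)[0]:
    if abs(c-e).max()<50: print(c.round(1),a,b,ray(d,c,.108)[:2].round(4))
x,y=(e-[50,40]).astype(int); cv2.imwrite('pics/s4c.png',cv2.resize(d['image'][y:y+90,x:x+100],None,fx=6,fy=6,interpolation=cv2.INTER_CUBIC)[:,:,::-1]); print(x,y)
E
```

```text
expected [286.68919127 197.39693152]
[285.8 198.3] 192 [279 191  15  16] [ 0.628  -0.0413]
[243.3 211.2] 93 [235 201  17  21] [0.7197 0.0436]
[277.5 233.2] 212 [270 225  16  17] [0.5995 0.08  ]
236 157
```

View pics/s4c.png

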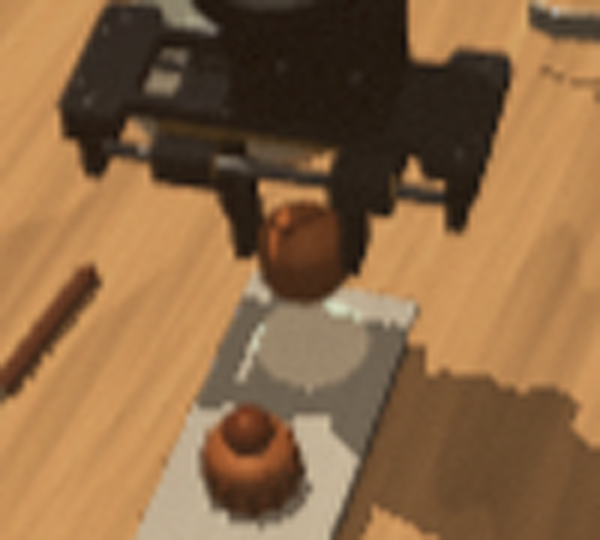

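The held roll, at crop (305,250), hangs over the shaded paper round at (312,345), within 4 mm of the aim. I'll lower and release.

```bash
python3 -m handwheel '[{"x":-0.003,"y":0,"z":0.012,"wx":0,"wy":0,"wz":0},{"x":-0.003,"y":0,"z":0.027,"wx":0,"wy":0,"wz":0},{"x":-0.003,"y":0,"z":0.04,"wx":0,"wy":0,"wz":0},{"x":-0.003,"y":0,"z":0.048,"wx":0,"wy":0,"wz":0},{"x":-0.003,"y":0,"z":0.052,"wx":0,"wy":0,"wz":0},{"x":-0.003,"y":0,"z":0.052,"wx":0,"wy":0,"wz":0},{"x":-0.003,"y":0,"z":0.053,"wx":0,"wy":0,"wz":0}]';python3 -m handwheel '[{"x":0,"y":0,"z":0,"wx":0,"wy":0,"wz":0},{"x":0,"y":0,"z":0,"wx":0,"wy":0,"wz":0},{"x":0,"y":0,"z":0,"wx":0,"wy":0,"wz":0},{"x":0,"y":0,"z":0,"wx":0,"wy":0,"wz":0},{"x":0,"y":0,"z":0,"wx":0,"wy":0,"wz":0},{"x":0,"y":0,"z":0,"wx":0,"wy":0,"wz":0}]' 0.087; python3 -m handwheel '[{"x":0,"y":0,"z":-0.01,"wx":0,"wy":0,"wz":0},{"x":0,"y":0,"z":-0.03,"wx":0,"wy":0,"wz":0},{"x":0,"y":0,"z":-0.06,"wx":0,"wy":0,"wz":0},{"x":0,"y":0,"z":-0.09,"wx":0,"wy":0,"wz":0},{"x":0,"y":0,"z":-0.12,"wx":0,"wy":0,"wz":0},{"x":0,"y":0,"z":-0.135,"wx":0,"wy":0,"wz":0}]'; python3 plan.py .478 -.343 .12 -93
```

```text
time: 8.1
position: [0.6303, -0.0461, 0.0183]
tool_rot: [2.05, 2.38, 0.001]
ft_force: [0.3, -0.2, -0.9]
grip_width: 0.493
grip_force: 15.0
time: 8.6
position: [0.6301, -0.046, 0.0183]
tool_rot: [2.05, 2.381, 0.001]
ft_force: [-0.3, -0.1, 1.0]
grip_width: 0.868
grip_force: 0.0
time: 9.1
position: [0.6319, -0.0465, 0.1583]
tool_rot: [2.047, 2.377, 0.007]
ft_force: [-0.6, 0.3, 0.5]
grip_width: 0.997
grip_force: 0.0
t 9.1 pos [ 0.6319 -0.0465  0.1583] yaz 8.5 q7 0.31 grip 0.997 0.0
shift mm [-270.4 -196.4   37.2] turn [  0.3  -0.3 101.5]
```

```bash
python3 -m handwheel '[{"x":-0.01,"y":-0.007,"z":0,"wx":0,"wy":0,"wz":3},{"x":-0.03,"y":-0.02,"z":0,"wx":0,"wy":0,"wz":9},{"x":-0.05,"y":-0.035,"z":0,"wx":0,"wy":0,"wz":16},{"x":-0.07,"y":-0.05,"z":0,"wx":0,"wy":0,"wz":23},{"x":-0.09,"y":-0.065,"z":0,"wx":0,"wy":0,"wz":30},{"x":-0.11,"y":-0.08,"z":0,"wx":0,"wy":0,"wz":37},{"x":-0.13,"y":-0.095,"z":0,"wx":0,"wy":0,"wz":44},{"x":-0.15,"y":-0.11,"z":0,"wx":0,"wy":0,"wz":51},{"x":-0.17,"y":-0.125,"z":0,"wx":0,"wy":0,"wz":58},{"x":-0.185,"y":-0.135,"z":0,"wx":0,"wy":0,"wz":65}]'; python3 plan.py .478 -.343 .10 -93; python3 - <<'E'
exec(open('m2.py').read().split("for n,d in(('top'")[0])
for n in('side','top'):
    d=shot(n,n+'5'); f=d['image'].astype(int); q=(f[...,0]*100//np.maximum(f[...,1],1)>146)&(f[...,0]>60)
    e=proj(d,[.627,-.0455,.054]); print(n,e)
    for c,a,b in blobs(q,20)[0]:
        if abs(c-e).max()<45: print(c.round(1),a,b,ray(d,c,.054)[:2].round(4))
E
```

```text
time: 9.93
position: [0.5224, -0.2516, 0.1541]
tool_rot: [3.011, 0.894, 0.001]
ft_force: [0.5, -0.5, -0.3]
grip_width: 0.999
grip_force: 0.0
t 9.93 pos [ 0.5224 -0.2516  0.1541] yaz -56.9 q7 -0.44 grip 0.999 0.0
shift mm [-87.1  52.4  54.1] turn [ 0.  -0.  36.1]
side [287.72540168 209.48217581]
[243.5 211. ] 101 [235 201  18  22] [0.7479 0.0056]
[287.  208.8] 186 [280 201  14  17] [ 0.63   -0.0474]
[277.3 233. ] 200 [270 225  16  18] [0.6204 0.0445]
top [316.11686692 179.91978447]
[310.5 146.5] 55 [299 145  22   4] [ 0.7563 -0.0307]
[316.9 179.5] 79 [313 175   9  10] [ 0.6283 -0.0486]
[292.2 183.8] 87 [287 179  11  11] [0.617  0.0429]
```

The placed roll is at about (0.629, −0.048), within 4 mm of the paper centre. Next, the tongs.

```bash
python3 -m handwheel '[{"x":-0.02,"y":0.01,"z":0,"wx":0,"wy":0,"wz":7},{"x":-0.04,"y":0.022,"z":0,"wx":0,"wy":0,"wz":14},{"x":-0.06,"y":0.034,"z":0,"wx":0,"wy":0,"wz":21},{"x":-0.075,"y":0.045,"z":0.01,"wx":0,"wy":0,"wz":28},{"x":-0.084,"y":0.051,"z":0.03,"wx":0,"wy":0,"wz":34},{"x":-0.084,"y":0.051,"z":0.05,"wx":0,"wy":0,"wz":36},{"x":-0.084,"y":0.051,"z":0.054,"wx":0,"wy":0,"wz":36},{"x":-0.084,"y":0.051,"z":0.054,"wx":0,"wy":0,"wz":36}]' 0.087 20; python3 plan.py .478 -.343 .0 -93; python3 - <<'E'
from meas import *
d=shot('side','s6');p=ctrl.get_state()['position']; p[2]+=.02;u=proj(d,p);print('tip',u, 'grip-mid real',proj(d,[.476,-.345,.04]))
x,y=(u-[50,30]).astype(int); print(x,y); im=cv2.resize(d['image'][y:y+75,x:x+100],None,fx=8,fy=8,interpolation=cv2.INTER_CUBIC)
cv2.imwrite('pics/s6c.png',im[:,:,::-1])
E
```

```text
time: 10.7
position: [0.4821, -0.336, 0.098]
tool_rot: [-3.139, 0.061, 0.004]
ft_force: [0.5, 0.3, -0.0]
grip_width: 1.001
grip_force: 0.0
t 10.7 pos [ 0.4821 -0.336   0.098 ] yaz -92.2 q7 -0.8 grip 1.001 0.0
shift mm [-3.6  7.3 97.9] turn [-0.1  0.1  0.8]
tip [362.39849282 144.27619565] grip-mid real [362.75694393 161.13329737]
312 114
```

View pics/s6c.png

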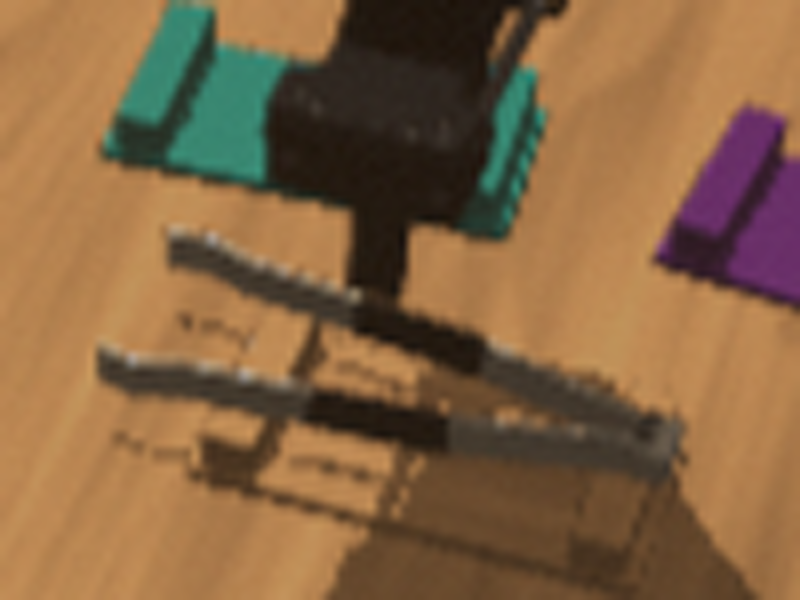

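The near finger tip is at crop (380,300), in front of the tongs' open arms (grips at (420,335) and (380,415)). From here I'll work numerically.

```bash
python3 - <<'E'
from meas import *
d=np.load('pics/s6.npz')
for r in range(140,160,1): print(r,d['im'][r,350:372].astype(int).sum(1))
for z in(.098,.118,.122): 
    print(z,ray(d,(359.5,151.3),z).round(4), 'pred mid finger',proj(d,[.482,-.336+.051,z]),proj(d,[.482,-.336+.0435,z]))
# check with s1/s3: inner tips
a=np.load('pics/s3.npz')
for px in((265+268/6,215+325/6),(265+482/6,215+365/6)):
    print('s3',[ray(a,px,z).round(4)[:2] for z in(.011,.013,.016)])
E
```

```text
140 [408 414 349 333 318 250 109  72  76  76  76  76  72  76  77  75  77  76
  78  85 117 126]
141 [406 412 399 400 394 307 127  78  78  79  79  75  80 106  98  75  79  71
  74 104 128 140]
142 [410 413 405 400 398 313 127  79  77  83  71  74  79 199 287 299 247 231
 131 132 133 144]
143 [407 406 401 397 396 311 126  81  72  80  82  76  75 314 370 380 359 359
 327 313 205 161]
144 [402 400 397 399 397 307 124  78  75  85  74  81  83 349 379 378 388 400
 403 392 323 306]
145 [408 395 393 397 397 266 104  85  78  79  66  81 100 358 377 384 403 398
 396 391 370 370]
146 [400 398 394 399 385 225 104  75  82  72  76  79 106 355 379 386 401 401
 394 386 366 370]
147 [391 390 394 395 385 197  92  81  79  68  84  71 111 353 382 391 398 399
 390 379 364 366]
148 [418 398 348 382 388 181  89  77  77  72  81  82 164 353 380 391 402 391
 385 380 369 367]
149 [306 316 330 416 399 171  91  76  77  76  78  80 240 364 387 396 388 392
 385 375 369 366]
150 [156 182 252 308 313 289 339 165 128 105  84  87 267 375 386 390 386 383
 383 375 368 368]
151 [164 167 159 153 190 258 298 154 121 136 118 156 33
[... 569 characters left out ...]
28  79  87  74  76  74
  77  66  74  80]
158 [160 203 227 386 409 414 417 415 389 408 401 371 310 230 212 131  84  70
  78  83  81  83]
159 [178 214 317 377 328 313 322 399 410 418 414 413 401 360 334 286 163 136
  90  79  76  75]
0.098 [ 0.4872 -0.324   0.098 ] pred mid finger [357.77775131 159.17118662] [358.41214192 157.70358857]
0.118 [ 0.4826 -0.3011  0.118 ] pred mid finger [358.3286961  154.47564999] [358.96896355 153.00827026]
0.122 [ 0.4817 -0.2965  0.122 ] pred mid finger [358.44058487 153.52205563] [359.08203887 152.05477889]
s3 [array([0.5026, 0.0984]), array([0.5022, 0.0995]), array([0.5015, 0.1011])]
s3 [array([0.4045, 0.0843]), array([0.4042, 0.0854]), array([0.4039, 0.0871])]
```

```bash
python3 -m handwheel '[{"x":-0.004,"y":0.002,"z":0.015,"wx":0,"wy":0,"wz":1},{"x":-0.004,"y":0.002,"z":0.035,"wx":0,"wy":0,"wz":1},{"x":-0.004,"y":0.002,"z":0.05,"wx":0,"wy":0,"wz":1},{"x":-0.004,"y":0.002,"z":0.05,"wx":0,"wy":0,"wz":1}]';python3 -m handwheel '[{"x":0,"y":0,"z":0.005,"wx":0,"wy":0,"wz":0},{"x":0,"y":0,"z":0.01,"wx":0,"wy":0,"wz":0},{"x":0,"y":0,"z":0.015,"wx":0,"wy":0,"wz":0}]';python3 -m handwheel '[{"x":0,"y":0,"z":0.003,"wx":0,"wy":0,"wz":0},{"x":0,"y":0,"z":0.006,"wx":0,"wy":0,"wz":0}]'; python3 -c "
from h import *
d=shot('side','s7')
for r in range(148,180): print(r,d['image'][r,340:374].astype(int).sum(1))"
```

```text
time: 11.08
position: [0.4779, -0.3377, 0.0477]
tool_rot: [-3.138, 0.089, 0.003]
ft_force: [-0.2, 1.4, 0.3]
grip_width: 1.001
grip_force: 0.0
time: 11.33
position: [0.4793, -0.3401, 0.0351]
tool_rot: [3.14, -0.093, 0.004]
ft_force: [0.5, 0.1, -0.4]
grip_width: 0.999
grip_force: 0.0
time: 11.5
position: [0.4784, -0.3398, 0.0282]
tool_rot: [3.14, -0.094, 0.001]
ft_force: [-0.5, 0.7, -0.3]
grip_width: 1.002
grip_force: 0.0
148 [172 163 171 173 124  88  85  81  85  86  88  88  88  89  85  92  99 106
  96 118 131 159 137 117 126 129 136 123 119  98 102  96 319 380]
149 [272 201 182 169 159  93  84  83  84  85  82  83  88  78  89  86  90  81
  86  95 107 133 135 124 141 153 128 120 111  95  98  88 358 385]
150 [369 341 227 204 176 100  88  99  97  81  76  82  85  82  81  83  90  83
  85  81  79  85  92 103 119 113 121 111  92  91  91 109 353 387]
151 [389 407 356 346 284 121  89 104  89  73  81  78  74  80  78  72  78  84
  83  78  85  81  84  84  82  86  97  96  84  95  87 160 356 395]
152 [396 413 415 405 325 126  84  84  86  79  79  83  73  82  80  79  72  82
  78  75  80  73  89  79  8
[... 3199 characters left out ...]
99 166 199 254 289 313 338 395 405 413 409 407 410 412 333 240
 229 309 240 229 230 236 228 232 237 239 236 230 234 227 235 230]
176 [374 377 315 298 300 313 213 190 216 262 288 327 371 405 410 336 250 230
 335 254 223 224 224 227 230 230 228 231 230 233 234 239 232 242]
177 [375 379 365 373 380 396 350 326 329 279 211 205 247 284 303 225 220 220
 360 256 232 226 226 220 224 231 221 229 226 230 230 234 232 235]
178 [374 372 366 373 391 402 405 401 408 387 354 351 343 294 196 175 183 187
 259 224 227 225 230 232 226 229 228 229 232 228 226 230 226 230]
179 [374 365 363 384 400 405 405 401 410 415 424 431 435 314 321 227 173 181
 172 181 174 188 197 217 229 221 220 227 232 228 228 225 225 225]
```

No contact. I'll keep descending in checked steps.

```bash
for i in 1; do python3 -m handwheel '[{"x":0,"y":0,"z":0.004,"wx":0,"wy":0,"wz":0},{"x":0,"y":0,"z":0.008,"wx":0,"wy":0,"wz":0}]'|grep -E "posi|ft"; python3 -m handwheel '[{"x":0,"y":0,"z":0.004,"wx":0,"wy":0,"wz":0},{"x":0,"y":0,"z":0.008,"wx":0,"wy":0,"wz":0}]'|grep -E "posi|ft"; done
```

```text
position: [0.4783, -0.34, 0.02]
ft_force: [-0.2, 0.6, -1.0]
position: [0.478, -0.3398, 0.0116]
ft_force: [0.8, 0.7, 0.3]
```

```bash
python3 -m handwheel '[{"x":0,"y":0,"z":0.004,"wx":0,"wy":0,"wz":0},{"x":0,"y":0,"z":0.008,"wx":0,"wy":0,"wz":0}]'|grep -E "posi|ft"; python3 -m handwheel '[{"x":0,"y":0,"z":0.004,"wx":0,"wy":0,"wz":0},{"x":0,"y":0,"z":0.007,"wx":0,"wy":0,"wz":0},{"x":0,"y":0,"z":0.007,"wx":0,"wy":0,"wz":0}]'
```

```text
position: [0.4779, -0.3397, 0.0036]
ft_force: [0.0, 0.2, -0.6]
time: 12.3
position: [0.4775, -0.3394, -0.0037]
tool_rot: [-3.14, 0.095, 0.002]
ft_force: [-0.3, 0.6, 0.6]
grip_width: 1.001
grip_force: 0.0
```

```bash
python3 -m handwheel '[{"x":0,"y":0,"z":0,"wx":0,"wy":0,"wz":0},{"x":0,"y":0,"z":0,"wx":0,"wy":0,"wz":0},{"x":0,"y":0,"z":0,"wx":0,"wy":0,"wz":0},{"x":0,"y":0,"z":0,"wx":0,"wy":0,"wz":0},{"x":0,"y":0,"z":0,"wx":0,"wy":0,"wz":0},{"x":0,"y":0,"z":0,"wx":0,"wy":0,"wz":0},{"x":0,"y":0,"z":0,"wx":0,"wy":0,"wz":0}]' 0.058 25; python3 plan.py .48 -.343 .08 -93; python3 - <<'E'
from meas import *
d=shot('side','s8'); H,S,V=masks(d['image'])
for r in range(158,176,2): print(r,d['image'][r,340:374].astype(int).sum(1))
E
```

```text
time: 12.88
position: [0.4783, -0.3398, -0.0027]
tool_rot: [3.14, -0.095, 0.001]
ft_force: [0.1, 0.2, 0.6]
grip_width: 0.679
grip_force: 6.5
t 12.88 pos [ 0.4783 -0.3398 -0.0027] yaz -93.5 q7 -0.73 grip 0.679 6.5
shift mm [  1.9   3.1 -82.7] turn [ 0.  -0.  -0.5]
158 [338 314 389 432 227 102 103 105  85  79  74  80  78  78  77  76  84  81
  84  86  86  93  99 123 133 110 107  96 143  95  90  93 223 243]
160 [453 404 428 436 239  98  79  82  82  82  83  77  81  82  79  79  78  81
  82  85  79  82  78  76  79  88  83  83 111  85  71  99 170 177]
162 [162 190 246 286 329 277 336 298 406 310 148  94  78  83  78  87  88  89
  77  89  83  77  82  91  84  86  79 103 210 195 187 191 184 174]
164 [177 172 173 175 179 167 169 175 176 159 142  96  89  86  79  81  90  86
  79  78  85  79  81  87  96  89  78 158 226 230 229 231 226 214]
166 [363 348 355 348 249 177 164 174 177 176 120  88  79  84  82  82  76  87
  82  79  76  83  91  79  80  73  87 109 319 253 240 248 231 226]
168 [387 418 436 428 241 173 227 349 412 406 354 342 333 253 176  91  84  78
  81  81  84  77  77  82  76  85  82  90 173 182 158 187 183 187]
170 [170 169 188 176 173 219 336 409 421 413 413 415 420 428 426 390 342 215
 155 105  96  88 141 114  96  91  87  90 169 178 179 184 177 180]
172 [165 164 161 172 222 339 357 360 355 359 334 326 323 317 313 405 272 234
 342 328 248 236 234 236 229 229 210 220 218 212 211 207 208 209]
174 [183 177 178 197 328 388 415 422 422 424 417 420 411 409 269 241 234 238
 234 236 241 235 240 234 238 234 232 245 239 235 229 231 226 227]
```

Gripped: 59 mm, 6.5 N. Lifting.

```bash
python3 -m handwheel '[{"x":0,"y":0,"z":-0.005,"wx":0,"wy":0,"wz":0},{"x":0,"y":0,"z":-0.015,"wx":0,"wy":0,"wz":0},{"x":0,"y":0,"z":-0.03,"wx":0,"wy":0,"wz":0},{"x":0,"y":0,"z":-0.05,"wx":0,"wy":0,"wz":0},{"x":0,"y":0,"z":-0.07,"wx":0,"wy":0,"wz":0},{"x":0,"y":0,"z":-0.085,"wx":0,"wy":0,"wz":0},{"x":0,"y":0,"z":-0.09,"wx":0,"wy":0,"wz":0},{"x":0,"y":0,"z":-0.09,"wx":0,"wy":0,"wz":0},{"x":0,"y":0,"z":-0.09,"wx":0,"wy":0,"wz":0}]'; python3 - <<'E'
from meas import *
d=shot('side','s9');t=shot('top','t9'); H,S,V=masks(d['image'])
# steel in side: low saturation
m=(S<70)&(V>60)
mm=np.zeros(m.shape,bool); mm[110:185,295:430]=m[110:185,295:430]
for c,a,b in blobs(mm,8)[0]: print(c.round(1),a,b)
print('pred jaws', proj(d,[.581,-.310,.13]),proj(d,[.581,-.380,.13]),'bow',proj(d,[.352,-.345,.13]))
H,S,V=masks(t['image']); m=(S<70)&(V>50); mm=np.zeros(m.shape,bool); mm[150:260,370:440]=m[150:260,370:440]
for c,a,b in blobs(mm,6)[0]: print('top',c.round(1),a,b)
print('pred top', proj(t,[.581,-.310,.13]),proj(t,[.581,-.380,.13]))
E
```

```text
time: 13.68
position: [0.4778, -0.3394, 0.0868]
tool_rot: [-3.14, 0.095, 0.0]
ft_force: [-0.2, 0.4, -1.9]
grip_width: 0.662
grip_force: 6.1
[338.5 127.8] 52 [332 124  15  10]
pred jaws [331.42180466 139.84803725] [338.02556364 127.42987449] bow [403.28807455 149.32462676]
top [372.2 151.4] 22 [370 150   7   5]
top [435.5 168.5] 10 [434 167   6   6]
top [382.1 200.8] 37 [380 198   7   9]
top [434. 210.] 9 [434 206   1   9]
top [404.6 244.2] 12 [403 243   4   4]
pred top [391.41252198 183.490761  ] [411.25836846 182.46751032]
```

```bash
python3 plan.py .5155 .0375 .087 -85; python3 -m handwheel '[{"x":0.001,"y":-0.01,"z":0,"wx":0,"wy":0,"wz":0},{"x":0.002,"y":-0.03,"z":0,"wx":0,"wy":0,"wz":0},{"x":0.004,"y":-0.06,"z":0,"wx":0,"wy":0,"wz":-1},{"x":0.006,"y":-0.09,"z":0,"wx":0,"wy":0,"wz":-2},{"x":0.008,"y":-0.12,"z":0,"wx":0,"wy":0,"wz":-3},{"x":0.009,"y":-0.15,"z":0,"wx":0,"wy":0,"wz":-4},{"x":0.01,"y":-0.18,"z":0,"wx":0,"wy":0,"wz":-5},{"x":0.01,"y":-0.21,"z":0,"wx":0,"wy":0,"wz":-6},{"x":0.01,"y":-0.24,"z":0,"wx":0,"wy":0,"wz":-7},{"x":0.01,"y":-0.265,"z":0,"wx":0,"wy":0,"wz":-8}]'; python3 plan.py .5155 .0375 .087 -85
```

```text
t 13.78 pos [ 0.4773 -0.3391  0.0859] yaz -93.5 q7 -0.8 grip 0.663 6.1
shift mm [  15.5 -378.2   -0.7] turn [-0.1  0.1 -8.5]
time: 14.62
position: [0.5032, -0.0725, 0.0864]
tool_rot: [-3.138, -0.129, 0.002]
ft_force: [1.3, -0.1, -0.7]
grip_width: 0.671
grip_force: 6.1
t 14.62 pos [ 0.5032 -0.0725  0.0864] yaz -85.3 q7 -1.31 grip 0.671 6.1
shift mm [  21.3 -108.6   -0.5] turn [-0.1  0.1 -0.3]
```

```bash
python3 -m handwheel '[{"x":0.004,"y":-0.02,"z":0,"wx":0,"wy":0,"wz":0},{"x":0.008,"y":-0.045,"z":0,"wx":0,"wy":0,"wz":0},{"x":0.012,"y":-0.07,"z":0,"wx":0,"wy":0,"wz":0},{"x":0.017,"y":-0.09,"z":0,"wx":0,"wy":0,"wz":0},{"x":0.02,"y":-0.103,"z":0,"wx":0,"wy":0,"wz":0},{"x":0.02,"y":-0.105,"z":0,"wx":0,"wy":0,"wz":0},{"x":0.02,"y":-0.105,"z":0,"wx":0,"wy":0,"wz":0},{"x":0.02,"y":-0.105,"z":0,"wx":0,"wy":0,"wz":0}]'; python3 plan.py .5155 .0375 .087 -85; python3 - <<'E'
from meas import *
d=shot('side','s10');t=shot('top','t10')
for n,q in(('side',d),('top',t)):
    for k,p in dict(gr=[.5134,.0343,.13],jw=[.618,.0435,.13],L=[.6335,.078,.14],R=[.640,.010,.14],bri=[.618,.0435,.054]).items(): print(n,k,proj(q,p).round(1))
    H,S,V=masks(q['image']); f=q['image'].astype(int)
    x0,y0,x1,y1=(245,195,335,255) if n=='side' else (270,165,320,215)
    rg=(100*f[...,0]//np.maximum(f[...,1],1))
    step=2 if n=='side' else 1
    for r in range(y0,y1,step): print(r,''.join('#' if f[r,c].sum()<150 else 'o' if rg[r,c]>150 else 's' if S[r,c]<60 and V[r,c]<130 else 'T' if S[r,c]<75 else '.' for c in range(x0,x1)))
E
```

```text
time: 15.28
position: [0.5152, 0.0289, 0.0868]
tool_rot: [3.138, 0.122, -0.001]
ft_force: [-0.5, -0.4, -1.5]
grip_width: 0.668
grip_force: 6.1
t 15.28 pos [0.5152 0.0289 0.0868] yaz -85.5 q7 -1.51 grip 0.668 6.1
shift mm [ 1.  -8.6 -0.2] turn [ 0.1  0.  -0.5]
side gr [314.  224.2]
side jw [276.1 216. ]
side L [264.9 221.7]
side R [273.6 202.5]
side bri [278.3 233. ]
195 ......................................................##############################..###.
197 .......................................................#################################..
199 .......................................................#########################...##.....
201 .....o.................................................########################...##......
203 ...ooo#......................TTTTTTTT..ooooooooo.......#######################...##.......
205 .ooo##...............................TT.....ooooo......#######################...##.......
207 ooo#............................TT......TT.TTT...TTTTT#######################...##........
209 o##............................TTTT.ooo.........TT############
[... 4272 characters left out ...]
#.#...........#.################....Ts#s
203 ############..........###...##########s##sT...T##s
204 ###########..#............#################...##s#
205 #s#########..#........#...#######################s
206 #############...#........########################s
207 ##########.#.............#########################
208 ###########.#............#.#######################
209 #############..#........####################......
210 ###########..#.........###.#################......
211 ss###########....#.......###################......
212 ss#########...............#.##############........
213 ss########.##..........#.#################........
214 ss###########.#.............#########.............
```

```bash
python3 - <<'E'
from meas import *
a=np.load('pics/s10.npz')['im'].astype(int);b=np.load('pics/side5.npz')['im'].astype(int);d=np.load('pics/s10.npz')
# chromaticity change separates steel from shadow
ca=a/np.maximum(a.sum(2,keepdims=True),1);cb=b/np.maximum(b.sum(2,keepdims=True),1)
dc=np.abs(ca-cb).sum(2);di=a.sum(2)-b.sum(2)
for r in range(196,236): print(r,''.join('#' if a[r,c].sum()<130 else 'S' if dc[r,c]>.09 else '+' if di[r,c]>45 else '-' if di[r,c]<-60 else '.' for c in range(250,325)))
E
```

```text
196 .................................................-#########################
197 .................................................-#########################
198 .................................................-#########################
199 .................................................-#########################
200 .................................................-#########################
201 .................................................-########################-
202 .......................SSSSS.++..................-########################.
203 .......................SSSSS--.+SS...............-#######################-.
204 .......................-SSS----SSSSS.............-#######################--
205 .......................-SS-----SSSSSSSS..........-#######################.-
206 .......................-SS----SSSSSSSSSSSSS.....-########################.-
207 ........................------SSSSSSSSSSSSSSS...-#######################--S
208 ...............................SSSSSSSSSSSSSS----#######################--S
209 ..................................SSSSSSSSSS.-##########
[... 1399 characters left out ...]
.------SSSSSSSSSSS------#####################SSSSSSSS#####..
228 ...................---SSSSSSSSSSSSS----#########################SSS####--..
229 .......................SSSSSS.S..SS-----###############################--SS
230 .............................##........--################################SS
231 ..........................###............---#############################SS
232 ................+...........................---##########################SS
233 ...................................#...............---###################SS
234 ...................................#..................----###############SS
235 ...................................#......................----########-.---
```

```bash
python3 - <<'E'
from h import *
d=np.load('pics/s10.npz')
for z in(.135,.14,.145):
    L=ray(d,(265.3,221.2),z);R=ray(d,(273.3,202),z);m=(L+R)/2;v=L-R
    ax=np.array([v[1],-v[0],0])/np.hypot(v[0],v[1]); j=m-ax*.019
    print(z,L.round(4),R.round(4),'span',np.linalg.norm(v).round(4),'yaw',np.degrees(np.arctan2(ax[1],ax[0])).round(1),'jaws ctr',j.round(4),'grip',(m-ax*.124).round(4))
E
```

```text
0.135 [0.6354 0.0729 0.135 ] [0.6437 0.0046 0.135 ] span 0.0688 yaw 6.9 jaws ctr [0.6207 0.0365 0.135 ] grip [0.5165 0.0238 0.135 ]
0.14 [0.6332 0.0763 0.14  ] [0.6415 0.0085 0.14  ] span 0.0683 yaw 6.9 jaws ctr [0.6185 0.0401 0.14  ] grip [0.5143 0.0274 0.14  ]
0.145 [0.6311 0.0797 0.145 ] [0.6393 0.0123 0.145 ] span 0.0678 yaw 6.9 jaws ctr [0.6163 0.0437 0.145 ] grip [0.5121 0.031  0.145 ]
```

Jaw centre is about (0.618, 0.040) against the brioche at (0.618, 0.044). I'll shift 4 mm in y and descend.

```bash
python3 -m handwheel '[{"x":0,"y":-0.004,"z":0,"wx":0,"wy":0,"wz":0},{"x":0,"y":-0.004,"z":0.01,"wx":0,"wy":0,"wz":0},{"x":0,"y":-0.004,"z":0.025,"wx":0,"wy":0,"wz":0},{"x":0,"y":-0.004,"z":0.035,"wx":0,"wy":0,"wz":0},{"x":0,"y":-0.004,"z":0.04,"wx":0,"wy":0,"wz":0},{"x":0,"y":-0.004,"z":0.04,"wx":0,"wy":0,"wz":0},{"x":0,"y":-0.004,"z":0.04,"wx":0,"wy":0,"wz":0}]'; python3 - <<'E'
from meas import *
d=shot('side','s11');a=d['image'].astype(int);b=np.load('pics/side5.npz')['im'].astype(int)
ca=a/np.maximum(a.sum(2,keepdims=True),1);cb=b/np.maximum(b.sum(2,keepdims=True),1)
dc=np.abs(ca-cb).sum(2);di=a.sum(2)-b.sum(2);rg=a[...,0]*100//np.maximum(a[...,1],1)
for r in range(204,246): print(r,''.join('#' if a[r,c].sum()<130 else 'S' if dc[r,c]>.09 else 'o' if rg[r,c]>150 else '+' if di[r,c]>45 else '-' if di[r,c]<-60 else '.' for c in range(250,325)))
E
```

```text
time: 15.97
position: [0.5152, 0.0341, 0.0468]
tool_rot: [3.139, 0.124, -0.001]
ft_force: [1.0, 0.7, -1.1]
grip_width: 0.667
grip_force: 6.1
204 o...............................ooooooooooo################################
205 o..............................oooooooooooo################################
206 .............................+.ooooooooooooo###############################
207 ..............................oooooooooooooo-##############################
208 ..............................oooooooooooooo..---##########################
209 ...............................ooooooooooooo....--#########################
210 ...............................ooooooooooooo....--########################-
211 ...............................ooooooooooooo....--########################-
212 ...............................ooooooooooooo.....-########################-
213 ............................--+SSooooooooooo.....-#######################--
214 .......................--------+SSSoooooooo...+..-#######################.-
215 .......................------SS-SSSSSoooo#o......-#######################.-
[... 1700 characters left out ...]
.----.SSSSSSSSSSSSSSS--#############SSSS#SSSSSSS#SSSSS#-#---
238 ..................--.SSSSSSSSSSSSSSS---#################SSSSSSSSSSSSS###---
239 ......................SSSSSSSSSSSSS..--###################SSSSSSSSSS####---
240 ........................#oo##oo##....---#####################S#SSSS#####SSS
241 ...........+............#oo##oooo......-################################SSS
242 ............................#...........---#############################SSS
243 ..........+.+................................-##########################SSS
244 .........+.......................................---####################SSS
245 .......................................+............----##############-----
```

```bash
python3 - <<'E'
from h import *
d=np.load('pics/s11.npz')
for z in(.095,.10,.105):
    L=ray(d,(265.2,233.8),z);R=ray(d,(273.2,213.7),z);m=(L+R)/2;v=L-R
    ax=np.array([v[1],-v[0],0])/np.hypot(v[0],v[1]); j=m-ax*.019
    print(z,'span',np.linalg.norm(v).round(4),'jaws ctr',j.round(4))
E
python3 -m handwheel '[{"x":0,"y":0,"z":0.006,"wx":0,"wy":0,"wz":0},{"x":0,"y":0,"z":0.014,"wx":0,"wy":0,"wz":0},{"x":0,"y":0,"z":0.02,"wx":0,"wy":0,"wz":0},{"x":0,"y":0,"z":0.02,"wx":0,"wy":0,"wz":0}]'
```

```text
0.095 span 0.0715 jaws ctr [0.6201 0.0469 0.095 ]
0.1 span 0.0711 jaws ctr [0.6181 0.0503 0.1   ]
0.105 span 0.0706 jaws ctr [0.616  0.0536 0.105 ]
time: 16.35
position: [0.5139, 0.0343, 0.0255]
tool_rot: [3.139, 0.125, -0.004]
ft_force: [-0.2, -0.3, -1.5]
grip_width: 0.669
grip_force: 6.1
```

```bash
python3 - <<'E'
from meas import *
d=shot('side','s12');a=d['image'].astype(int);b=np.load('pics/side5.npz')['im'].astype(int)
ca=a/np.maximum(a.sum(2,keepdims=True),1);cb=b/np.maximum(b.sum(2,keepdims=True),1)
dc=np.abs(ca-cb).sum(2);di=a.sum(2)-b.sum(2);rg=a[...,0]*100//np.maximum(a[...,1],1)
for r in range(215,252): print(r,''.join('#' if a[r,c].sum()<130 else 'S' if dc[r,c]>.09 else 'o' if rg[r,c]>150 else '+' if di[r,c]>45 else '-' if di[r,c]<-60 else '.' for c in range(255,305)))
for z in(.068,.0735,.0785): print(z,'L',proj(d,[.633,.044+.034+.0,z]),'R',proj(d,[.639,.044-.034,z]))
E
```

```text
215 ........................++..ooooooooo.......-#####
216 .....................+.......o#o#ooo........-#####
217 .................+.+........................-#####
218 .............+...++.........................-#####
219 ...................---------....+...........-#####
220 ...................-----------..............-#####
221 ................+..------------.++..........--####
222 .................+..-------------.-..+......--####
223 ...........................------------..+..-#####
224 .............................----------------#####
225 ....................oooo.......-------------######
226 ................+..ooooooo.......-----------######
227 ..................oooooooooo........-------#######
228 .................oooooooooooo--....+...----.SS####
229 ..............+.ooooooooo#oooo--........---#SSSSS#
230 ................oooooooo##oooo-.----...--#-SSSSSS#
231 ...............ooooooo##oooooo....--------.S#SSSSS
232 ...........+.+.oooooooooooooooo.....---#--.SSSSSSS
233 ............+..ooooooooooooooo#.....------SSSSSSSS
234 .........++....ooooooooooooooo#....-------SSSSSSSS

[... 434 characters left out ...]
SSSSS
243 ..........+....-----......--------############SS#S
244 .............+...---.-......-------###############
245 ...................................-##############
246 ..........................+........-##############
247 ....+...+......--.......+............#############
248 .............++..----..--------.........--########
249 ........+...........---------------........----###
250 .................................--............---
251 .......++.......................+.................
0.068 L [267.74495588 237.91830755] R [275.9872317  219.13378491]
0.0735 L [267.55230137 236.74166597] R [275.83501564 217.93310111]
0.0785 L [267.37578714 235.66360153] R [275.69559792 216.83337093]
```

```bash
python3 -m handwheel '[{"x":0,"y":0.003,"z":0.003,"wx":0,"wy":0,"wz":0},{"x":-0.001,"y":0.003,"z":0.007,"wx":0,"wy":0,"wz":0},{"x":-0.002,"y":0.003,"z":0.01,"wx":0,"wy":0,"wz":0},{"x":-0.002,"y":0.003,"z":0.01,"wx":0,"wy":0,"wz":0}]';python3 -m handwheel '[{"x":0,"y":0,"z":0.002,"wx":0,"wy":0,"wz":0},{"x":0,"y":0,"z":0.003,"wx":0,"wy":0,"wz":0},{"x":0,"y":0,"z":0.003,"wx":0,"wy":0,"wz":0}]'; python3 - <<'E'
from meas import *
d=shot('side','s13');a=d['image'].astype(int);b=np.load('pics/side5.npz')['im'].astype(int)
ca=a/np.maximum(a.sum(2,keepdims=True),1);cb=b/np.maximum(b.sum(2,keepdims=True),1)
dc=np.abs(ca-cb).sum(2);di=a.sum(2)-b.sum(2);rg=a[...,0]*100//np.maximum(a[...,1],1)
for r in range(218,254): print(r,''.join('#' if a[r,c].sum()<130 else 'S' if dc[r,c]>.09 else 'o' if rg[r,c]>150 else '+' if di[r,c]>45 else '-' if di[r,c]<-60 else '.' for c in range(255,305)))
for y in(.044,):
  for z in(.055,.060,.065): print(z,'L',proj(d,[.636,y+.034+.0,z]),'R',proj(d,[.642,y-.034,z]))
E
```

```text
time: 16.73
position: [0.5127, 0.0311, 0.0164]
tool_rot: [3.139, 0.124, -0.002]
ft_force: [0.1, 0.5, -1.2]
grip_width: 0.668
grip_force: 6.1
time: 16.98
position: [0.5135, 0.0313, 0.014]
tool_rot: [-3.139, -0.125, 0.0]
ft_force: [-0.3, 0.4, -1.7]
grip_width: 0.67
grip_force: 6.1
218 .................++........++................-####
219 .....................+++..+..+++............+-####
220 .....................-----..++....+.+........-####
221 ....................--------......+.+.........####
222 ....................-----------...............####
223 ....................-------------..+..........####
224 .....................SSS-------------..+......####
225 ....................ooooS...-------------..++.####
226 ...................ooooooo....-------------.SS####
227 ..................oooooooooo..-.------------S#####
228 .................ooooooooooooo.---.--------.S#####
229 ..............+.ooooooooo#oooo..--.....----SS#####
230 ................oooooooo##oooo....---------#SS####
231 ...............ooooo#o##oooooo..+....-----.SS#SSSS
232 ...............oooooooooooooooo.........--###S
[... 656 characters left out ...]
###SSSSS
245 .............+...------------------###############
246 .....++.+......---.............-----##############
247 .............+...----....-------.-.-.#############
248 ....+....+.....++..----------------..#############
249 ........+.........................-...-###########
250 ..+..................+...................----#####
251 .+..............................+............----#
252 ........oooooooo.................................-
253 .......oooooooooo.................................
0.055 L [267.21162446 240.35397257] R [275.39550531 221.65179345]
0.06 L [267.03637785 239.30461041] R [275.25644572 220.58023972]
0.065 L [266.85983605 238.2474927 ] R [275.11640143 219.50109809]
```

The jaws straddle the brioche at mid-height, with tips at (267,240) and (275,220) and the brioche centred between them. Closing.

```bash
python3 -m handwheel '[{"x":0,"y":0,"z":0,"wx":0,"wy":0,"wz":0},{"x":0,"y":0,"z":0,"wx":0,"wy":0,"wz":0},{"x":0,"y":0,"z":0,"wx":0,"wy":0,"wz":0},{"x":0,"y":0,"z":0,"wx":0,"wy":0,"wz":0},{"x":0,"y":0,"z":0,"wx":0,"wy":0,"wz":0},{"x":0,"y":0,"z":0,"wx":0,"wy":0,"wz":0}]' 0.030 35; python3 - <<'E'
from meas import *
d=shot('side','s14');a=d['image'].astype(int);b=np.load('pics/side5.npz')['im'].astype(int)
ca=a/np.maximum(a.sum(2,keepdims=True),1);cb=b/np.maximum(b.sum(2,keepdims=True),1)
dc=np.abs(ca-cb).sum(2);di=a.sum(2)-b.sum(2);rg=a[...,0]*100//np.maximum(a[...,1],1)
for r in range(218,250): print(r,''.join('#' if a[r,c].sum()<130 else 'o' if rg[r,c]>150 else 'S' if dc[r,c]>.09 else '+' if di[r,c]>45 else '-' if di[r,c]<-60 else '.' for c in range(255,305)))
E
```

```text
time: 17.53
position: [0.5136, 0.0313, 0.0141]
tool_rot: [-3.139, -0.125, -0.0]
ft_force: [1.0, -0.6, -0.9]
grip_width: 0.5
grip_force: 34.6
218 ...........................+.................-####
219 ......................+.....++..............+-####
220 ..................................+..........-####
221 ............................+.....+...........####
222 ..............................................####
223 ........................+.....................####
224 ...................-.....-.+..................####
225 ...................oooooo---...............-.#####
226 ...................ooooooooo---.+.........--######
227 ............+.....ooooooooooo------..+....--######
228 .................ooooooooooooo-----------.-.######
229 +...............ooooooooo#oooo-------------.S#####
230 ...............+oooooooo##oooo-------------SSS####
231 ...............ooooo####oooooo..----------.#SSSS#S
232 ...........+...oooooooooooooooo.-...------.SSSSSSS
233 ............+..ooooooooooooooo#.----..---#SSSSSSSS
234 ..........+...+.oooooooooooooo#..---------SSSSSSSS
235 ............+.+SSooooooooooooo#.....-----SSSSSSSSS
236 ............+..SSSSoooooooooo##.....-----SSS#SSSSS
237 ............+.-.SSSSSSSSSSSSSSS+....----.SSS#SSSSS
238 ..............--SSSSSSSSSSSSSSS+++..---.SSSSSSSSSS
239 ............+.--.SSSSSSSSSSSSS++.------.SSSSSSSSSS
240 .................SSSSSSSSSSSS.---------SSS##SSSSS#
241 .........+......++SSSSSSSSSS.------#--.SS#SS#SSSSS
242 ..............+...-..SSSS.....-----###.SSSSS#SSSSS
243 ..........................++......--######SSSSSSSS
244 ....................----.-.-------.-###########SSS
245 .......................---.-.-.-----############S#
246 ...........+......................--.#############
247 .+..+...................+............#############
248 .............++......................#############
249 ......+.........+.....................--##########
```

Closed to 43.5 mm at 34.6 N, which matches the jaws closed on the brioche. Lifting.

```bash
python3 -m handwheel '[{"x":0,"y":0,"z":-0.003,"wx":0,"wy":0,"wz":0},{"x":0,"y":0,"z":-0.01,"wx":0,"wy":0,"wz":0},{"x":0,"y":0,"z":-0.02,"wx":0,"wy":0,"wz":0},{"x":0,"y":0,"z":-0.035,"wx":0,"wy":0,"wz":0},{"x":0,"y":0,"z":-0.055,"wx":0,"wy":0,"wz":0},{"x":0,"y":0,"z":-0.075,"wx":0,"wy":0,"wz":0},{"x":0,"y":0,"z":-0.095,"wx":0,"wy":0,"wz":0},{"x":0,"y":0,"z":-0.115,"wx":0,"wy":0,"wz":0},{"x":0,"y":0,"z":-0.13,"wx":0,"wy":0,"wz":0},{"x":0,"y":0,"z":-0.13,"wx":0,"wy":0,"wz":0}]'; python3 - <<'E'
from meas import *
d=shot('side','s15');a=d['image'].astype(int)
q=(a[...,0]*100//np.maximum(a[...,1],1)>146)&(a[...,0]>60)
for k,p in dict(held=[.619,.044,.184],tray=[.618,.044,.054]).items(): print(k,proj(d,p))
for c,s,b in blobs(q,20)[0]:
    if 240<c[0]<310 and 150<c[1]<290: print(c.round(1),s,b,ray(d,c,.184)[:2].round(3))
E
python3 plan.py .447 .343 .144 -85
```

```text
time: 18.42
position: [0.5162, 0.0314, 0.1483]
tool_rot: [-3.137, -0.124, -0.011]
ft_force: [-0.2, 0.4, -1.1]
grip_width: 0.502
grip_force: 34.6
held [274.05119974 202.76503971]
tray [278.19367032 233.08810202]
[273.6 199. ] 205 [263 191  24  15] [0.625 0.033]
[243.1 211.4] 98 [235 201  17  22] [0.68  0.097]
[285.4 214.9] 27 [282 213   9   5] [0.576 0.071]
[266.6 259.9] 228 [259 252  16  17] [0.564 0.205]
t 18.47 pos [0.5151 0.0314 0.1463] yaz -85.5 q7 -1.56 grip 0.501 34.6
shift mm [ -43.2 -316.     2.6] turn [-0.1 -0.3 -0.5]
```

```bash
python3 -m handwheel '[{"x":-0.001,"y":-0.008,"z":0,"wx":0,"wy":0,"wz":0},{"x":-0.003,"y":-0.022,"z":0,"wx":0,"wy":0,"wz":0},{"x":-0.006,"y":-0.04,"z":0,"wx":0,"wy":0,"wz":0},{"x":-0.009,"y":-0.06,"z":0,"wx":0,"wy":0,"wz":0},{"x":-0.012,"y":-0.08,"z":0,"wx":0,"wy":0,"wz":0},{"x":-0.015,"y":-0.1,"z":0,"wx":0,"wy":0,"wz":0},{"x":-0.018,"y":-0.12,"z":0,"wx":0,"wy":0,"wz":0},{"x":-0.021,"y":-0.14,"z":0,"wx":0,"wy":0,"wz":0},{"x":-0.024,"y":-0.16,"z":0,"wx":0,"wy":0,"wz":0},{"x":-0.027,"y":-0.178,"z":0,"wx":0,"wy":0,"wz":0}]' | grep -E "posi|grip"; python3 -m handwheel '[{"x":-0.003,"y":-0.018,"z":0,"wx":0,"wy":0,"wz":0},{"x":-0.006,"y":-0.036,"z":0,"wx":0,"wy":0,"wz":0},{"x":-0.009,"y":-0.054,"z":0,"wx":0,"wy":0,"wz":0},{"x":-0.012,"y":-0.072,"z":0,"wx":0,"wy":0,"wz":0},{"x":-0.015,"y":-0.09,"z":0,"wx":0,"wy":0,"wz":0},{"x":-0.018,"y":-0.106,"z":0,"wx":0,"wy":0,"wz":0},{"x":-0.02,"y":-0.12,"z":0,"wx":0,"wy":0,"wz":0},{"x":-0.021,"y":-0.129,"z":0,"wx":0,"wy":0,"wz":0},{"x":-0.021,"y":-0.133,"z":0,"wx":0,"wy":0,"wz":0},{"x":-0.021,"y":-0.133,"z":0,"wx":0,"wy":0,"wz":0}]'; python3 - <<'E'
from meas import *
d=shot('side','s16');t=shot('top','t16')
p=ctrl.get_state()['position']+[.104,.0125,.038]; print('brioche est',p)
for n,q in(('side',d),('top',t)):
    print(n,'expect brioche',proj(q,p),'pot ctr',proj(q,[.547,.35,.085]))
    a=q['image'].astype(int); m=(a[...,0]*100//np.maximum(a[...,1],1)>146)&(a[...,0]>60)
    for c,s,b in blobs(m,40)[0]:
        if c[0]<330 and c[1]>130: print(c.round(1),s,b,ray(q,c,.085)[:2].round(3),ray(q,c,p[2])[:2].round(3),ray(q,c,.054)[:2].round(3))
E
```

```text
position: [0.4707, 0.208, 0.1424]
grip_width: 0.499
grip_force: 34.6
time: 20.13
position: [0.4408, 0.3381, 0.1437]
tool_rot: [3.138, 0.126, -0.0]
ft_force: [0.5, -0.2, -1.7]
grip_width: 0.5
grip_force: 34.6
brioche est [0.5455469  0.34890011 0.18197606]
side expect brioche [244.03491887 321.00191995] pot ctr [249.58070759 339.6403131 ]
[129.1 221.6] 27726 [  0  57 406 343] [1.012 0.172] [0.927 0.221] [1.039 0.156]
[239.7 215.7] 51 [235 210  10  13] [0.733 0.046] [0.682 0.111] [0.75  0.025]
[255.2 308.3] 43 [248 306  14   6] [0.568 0.28 ] [0.537 0.317] [0.578 0.268]
[235.1 353.6] 3770 [194 309  84  91] [0.562 0.387] [0.532 0.411] [0.572 0.38 ]
[182.  324.8] 414 [172 312  29  37] [0.705 0.372] [0.657 0.398] [0.72  0.364]
top expect brioche [200.43352728 200.01020441] pot ctr [206.65513047 205.15992591]
[310.5 146.4] 58 [300 145  22   4] [ 0.747 -0.031] [ 0.716 -0.033] [ 0.757 -0.031]
[199.2 161.4] 57 [195 158  12  11] [0.711 0.377] [0.682 0.353] [0.721 0.384]
[316.9 179.6] 81 [312 175  10  10] [ 0.62  -0.048] [ 0.596 -0.049] [ 0.628 -0.048]
[210.4 199.2] 864 [184 181  47  37] [0.568 0.336] [0.547 0.315] [0.575 0.343]
[267.8 187. ] 87 [263 182  10  11] [0.602 0.13 ] [0.579 0.119] [0.61  0.133]
```

Brioche estimate is (0.546, 0.349, 0.18) over the pot axis at about (0.55, 0.352). The grip still reads 43.5 mm, so it's holding. The placed roll and row roll haven't moved. I'll let it settle and hand in.

```bash
python3 -m handwheel '[{"x":0,"y":0,"z":0,"wx":0,"wy":0,"wz":0},{"x":0,"y":0,"z":0,"wx":0,"wy":0,"wz":0},{"x":0,"y":0,"z":0,"wx":0,"wy":0,"wz":0},{"x":0,"y":0,"z":0,"wx":0,"wy":0,"wz":0},{"x":0,"y":0,"z":0,"wx":0,"wy":0,"wz":0},{"x":0,"y":0,"z":0,"wx":0,"wy":0,"wz":0}]'; python3 -c "
from bench import ctrl;print(ctrl.close_job())"
```

```text
time: 20.73
position: [0.4411, 0.3374, 0.1441]
tool_rot: [-3.139, -0.124, -0.0]
ft_force: [0.1, -0.1, -0.7]
grip_width: 0.504
grip_force: 34.6
the job is handed in; nothing more can be done
None
```

I handed the job in at 20.7 s with the loose roll let go about 3–4 mm from the centre of the empty place, and the brioche held in the tongs over the caquelon at an estimated height of 0.18 m; the hand-in returned no verdict.

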